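# Uncover the drawer and tip the tin of knobs into it

### The arm

A 7-joint arm with a two-finger parallel gripper is mounted at the origin on the work surface. World frame = base frame: x ahead of the robot, y to its left, z up, the work surface at z = 0. Lengths are in m, angles in rad, forces in N, time in s.
With the tool pointing down it reaches from about 0.4 to 0.85 m from the base axis. Payload 4.5 kg.
Tool frame: the origin (TCP) lies between the finger pads; the fingertips stand 14 mm ahead of it and the grasp point (between the pads) lies 5 mm behind it; z points along the fingers, y is the line along which they close (so a half turn about z gives the same grasp; the last joint's range is limited). The gripper opens to 88 mm and grips with 3 to 60 N. Pads are 18 mm wide; open, the fingers measure 123 mm over their backs; the gripper's body (75 mm by 187 mm) begins 45 mm behind the grasp point.
Start: joints at [-1.221, 0.689, -0.195, 1.565, 0.157, 0.902, -0.215], TCP at [0.194, 0.594, 0.253] pointing down, gripper open.
Joint ranges: [-3.01, 3.01], [-0.46, 2.08], [-1.47, 1.51], [0.13, 2.56], [-1, 4.14], [0.04, 2.09], [-2.66, 2.66]. Speed limits (rad/s): [2.57, 2.57, 3.14, 3.14, 3.14, 3.14, 3.14].

### API

Orientations are given as a unit quaternion [x, y, z, w].
In Python, from rig import monitor, camera, camera_model, workorder gives the robot as it stands.
- The arm moves only by the tool apply_moves, never from a script. Its argument "deltas" is a list of rows, each an object of numbers: "tx", "ty", "tz": the shift along the tool's x, y, z in mm; "ax", "ay", "az": the turn, a rotation vector about the tool's x, y, z in rad. In form: [{"tx": .., "ty": .., "tz": .., "ax": .., "ay": .., "az": ..}, ...]. A call has 1 to 10 rows; each row is the pose to reach, as a shift and turn from the pose commanded when the call began, along the tool's axes at that moment; what a row does not reach only later rows make up. A row lasts 1/12 s, in which the tool goes at most 41.7 mm and 7.16 degrees, less where a joint would pass 70% of its speed; a pose out of reach is approached as far as the arm can. A call with a gripper value outside its range is refused whole. "grip" is the finger opening in mm, from 0 to 88.1, set as the call begins (left out, the last holds). The fingers move at their own pace and stop on an object; "squeeze" is the grip in N (left out, the last holds). Time passes only in rows, so rows that repeat a pose let the fingers close. It gives the time, the measured TCP pose, the force, the opening and the grip force at its end, in the units of the state.
- monitor.get_obs(): the state, without advancing time (a new reading comes with each control period).
- camera(name): name is "side" or "top"; returns the picture (480x640x3 uint8, red, green, blue); there is no depth.
- camera_model(name): a dict with "fov_y" (degrees; the focal length in pixels is half the picture's height over the tangent of half this angle, whatever the lens; pixels are square), "cx", "cy" (the principal point, pixels), "eye" and "orientation" of the camera in the world. Camera axes: x right, y down, z forward; pixel columns grow to the right and rows downward; lengths in m; the calibration is good to about 2 mm. A picture is of the moment at which its call begins. camera_model takes no time and is no camera call.
- workorder.finish_job(): hands the job in; it is judged then, once.
The state is a dict: "t": time; "q": joint angles; "joint_velocities": joint speeds; "tau": joint torques, N m; "ee_pos": TCP position; "eef_rot": TCP orientation; "force": force on the tool from outside, world axes, zero at the start; "moment": the same for the moment, N m; "grip_width": opening from 0.0 (shut) to 1.0 (fully open); "grip_force": force on a finger pad.
Only numpy, scipy, OpenCV 4.12 (cv2) and the standard library are available. Lean on these libraries where they do the work, as an engineer would, in place of code of your own. Each camera call takes 0.05 s, during which the arm holds its last target. There are 200 camera calls.

### The job

Take the lid off the small dark drawer box and lean it, handle side outward, against the stack of boards with its lower edge on the bench. Then tip the steel tin over the open box so that all the wooden knobs drop in, and stand the empty tin upright again in the middle of the little brown wooden board it came from. Leave the other tools and bottles on the bench where they are.

Things in the scene. Friction and masses are not known exactly. Their poses are not given: they have to be found in the camera images.
- tray: Fixed dark wooden drawer box, open on top, 170 (x) x 160 (y) x 55 mm high outside, walls and floor 10 mm thick. Origin: centre of its underside on the bench; z up.
- lid: Loose dark wooden lid, a flat slab 176 (x) x 166 (y) x 9 mm, 220 g, lying on the box's rim at the start. Origin: centre of its underside; z is its normal on the handle side. Its handle is a round steel bar of 10 mm diameter along the lid's y, 90 mm long between two 10 mm posts at y = -45 and +45 mm; the bar's centre line is at x = 0, 49 mm above the underside (35 mm clear between slab and bar).
- lid_edge_a (a point): Middle of the lid's edge at +x, on the underside (88 mm from the origin).
- lid_edge_b (a point): Middle of the lid's edge at -x, on the underside.
- stack: Fixed stack of three pale boards, 80 (x) x 170 (y) x 102 mm high in all. Origin: centre of its underside; its long front face looks along its own -x, towards the robot, with free bench before it.
- mat: Fixed square brown wooden board, 110 x 110 x 6 mm, on which the tin stands. Origin: centre of its underside.
- tin: Loose open steel tin, round, slightly conical: 53 mm outside diameter at the foot, 70 mm at the rim, 90 mm high, wall 3 mm, floor 4 mm, 150 g, holding five knobs. Origin: centre of its underside; z is its axis towards the mouth.
- tin_mouth (a point): Centre of the tin's mouth, 90 mm up its axis.
- knob0: Wooden cabinet knob, 20 mm diameter head, 13 mm foot, 20 mm high, 12 g; in the tin at the start. Origin: centre of its foot; z along its axis.
- knob1: Wooden cabinet knob, 20 mm diameter head, 13 mm foot, 20 mm high, 12 g; in the tin at the start. Origin: centre of its foot; z along its axis.
- knob2: Wooden cabinet knob, 20 mm diameter head, 13 mm foot, 20 mm high, 12 g; in the tin at the start. Origin: centre of its foot; z along its axis.
- knob3: Wooden cabinet knob, 20 mm diameter head, 13 mm foot, 20 mm high, 12 g; in the tin at the start. Origin: centre of its foot; z along its axis.
- knob4: Wooden cabinet knob, 20 mm diameter head, 13 mm foot, 20 mm high, 12 g; in the tin at the start. Origin: centre of its foot; z along its axis.
- file_a: Bystander: orange-handled tool 220 mm long lying along its x, about 30 mm high.
- file_b: Bystander: blue-handled tool 220 mm long lying along its x, about 30 mm high.
- glue: Bystander: white glue bottle, 56 mm diameter, 150 mm high. Origin: centre of its underside.
- jar: Bystander: amber jar, 66 mm diameter, 85 mm high. Origin: centre of its underside.
- offcut: Bystander: wooden offcut 60 x 120 x 40 mm high. Origin: centre of its underside.
- mallet: Bystander: hammer 240 mm long lying along its x.
There are look-alikes about, which are no part of the job. Leave any green, pink or red look-alike of the tin alone.

How it is judged:
By the outcome, as a careful person would: the job done as asked, in the order asked, and still so for the second after the job is handed in, with the robot touching nothing.
It also fails if it takes over 72 s, if anything falls off the work surface, if the arm or the gripper's body presses on something with over 40 N, if the wrist force passes 120 N, or if a joint passes its speed limit or range.

## Working session

There is one attempt and no reset: what is moved stays moved. The work goes in short steps, Python scripts to look and compute and a tool call to move; the robot and the scene stay as the last step left them, time stands still between calls to the robot, and variables do not carry over. Pictures are saved under pics/ and viewed, at most 10 in all, crops included, and the job is handed in when it is done.

Besides the shell and the picture viewer there is one more tool, called by a JSON object that holds its "name" and its "arguments", one argument or row to a line. apply_moves: Moves the arm, as the interface text tells. Its arguments: {"type":"object","properties":{"deltas":{"type":"array","items":{"type":"object","properties":{"tx":{"type":"number"},"ty":{"type":"number"},"tz":{"type":"number"},"ax":{"type":"number"},"ay":{"type":"number"},"az":{"type":"number"}}}},"grip":{"type":"number"},"squeeze":{"type":"number"}},"required":["deltas"]}

```bash
ls; mkdir -p pics; python3 - <<'E'
from rig import monitor, camera, camera_model
import cv2
for n in("side","top"):
    print(n,camera_model(n)); cv2.imwrite(f"pics/{n}0.png",camera(n)[:,:,::-1])
print(monitor.get_obs())
E
```

```text
pics
side {'fov_y': 45.61561450621072, 'cx': 317.38159684674247, 'cy': 249.0181562049348, 'eye': array([ 0.45751867, -1.09672967,  0.82896972]), 'orientation': array([ 0.88689353, -0.072614  ,  0.02447388, -0.45557447])}
top {'fov_y': 46.88962853636558, 'cx': 320.5915704709392, 'cy': 250.60066138545392, 'eye': array([ 0.35595127, -0.02405182,  1.24592259]), 'orientation': array([ 0.71312843, -0.69461553,  0.06407989, -0.06964822])}
{'t': 0.1, 'q': array([-1.22122392,  0.68987261, -0.19450542,  1.56625288,  0.15730698,
        0.90248923, -0.21510579]), 'joint_velocities': array([ 3.43448872e-05, -1.65659689e-03, -7.45963640e-04, -2.46289258e-03,
       -8.12326873e-04, -6.94181029e-04,  1.26020045e-03]), 'tau': array([-3.98168428e-03, -5.28497994e+01, -1.27116043e+00, -1.53838116e+01,
       -5.24086982e-02,  2.01717987e-03,  4.09589597e-05]), 'ee_pos': array([0.19397336, 0.59356194, 0.25200358]), 'eef_rot': array([ 1.57198851e-01,  9.87566633e-01, -8.13591823e-04, -6.07173319e-05]), 'force': array([ 0.37580729, -0.8729767 ,  0.47718424]), 'moment': array([0.00317094, 0.0081461 , 0.03412814]), 'grip_force': 0.0, 'grip_width': 0.9950445146122409}
```

View pics/side0.png

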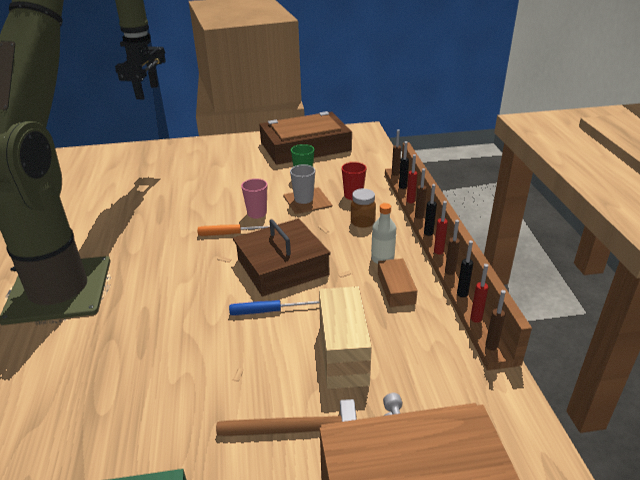

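View pics/top0.png

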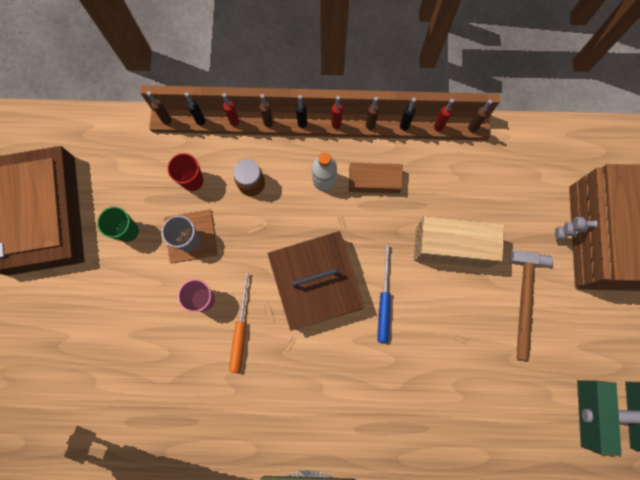

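```bash
cat > h.py <<'E'
import numpy as np, cv2
from scipy.spatial.transform import Rotation as R
from rig import camera_model, monitor
def ray(n,p):
    m=camera_model(n); f=240/np.tan(np.radians(m['fov_y'])/2)
    d=R.from_quat(m['orientation']).apply([(p[0]-m['cx'])/f,(p[1]-m['cy'])/f,1.])
    return np.array(m['eye']),d/np.linalg.norm(d)
def plane(n,p,z):
    e,d=ray(n,p); return e+d*(z-e[2])/d[2]
def tri(pt,ps):
    (e1,d1),(e2,d2)=ray('top',pt),ray('side',ps)
    s,t=np.linalg.lstsq(np.c_[d1,-d2],e2-e1,rcond=None)[0]
    a,b=e1+s*d1,e2+t*d2
    return (a+b)/2,np.linalg.norm(a-b)
def proj(n,X):
    m=camera_model(n); f=240/np.tan(np.radians(m['fov_y'])/2)
    c=R.from_quat(m['orientation']).inv().apply(np.array(X)-m['eye'])
    return c[:2]/c[2]*f+[m['cx'],m['cy']]
def crop(img,x,y,w,h,s):
    c=cv2.resize(img[y:y+h,x:x+w],None,fx=s,fy=s,interpolation=cv2.INTER_CUBIC)
    for k in range(-x%10,w,10): cv2.line(c,(k*s,0),(k*s,4 if (x+k)%50 else 14),(0,255,255),1)
    for k in range(-y%10,h,10): cv2.line(c,(0,k*s),(4 if (y+k)%50 else 14,k*s),(0,255,255),1)
    return c
E
python3 - <<'E'
from h import *
t=cv2.imread('pics/top0.png'); s=cv2.imread('pics/side0.png')
A=np.zeros((600,800,3),np.uint8)
def put(c,x,y): A[y:y+c.shape[0],x:x+c.shape[1]]=c
put(crop(t,260,225,110,110,4)[:300*2][:440,:440],0,0)
put(crop(t,155,200,70,70,4),445,0)
put(crop(t,405,205,105,70,3),445,285)
cv2.imwrite('pics/ct.png',A)
A[:]=0
put(crop(s,230,210,110,90,4),0,0)
put(crop(s,280,140,60,80,4),445,0)
put(crop(s,310,280,70,130,2),445,325)
cv2.imwrite('pics/cs.png',A)
E
```

```text
(no output)
```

View pics/ct.png

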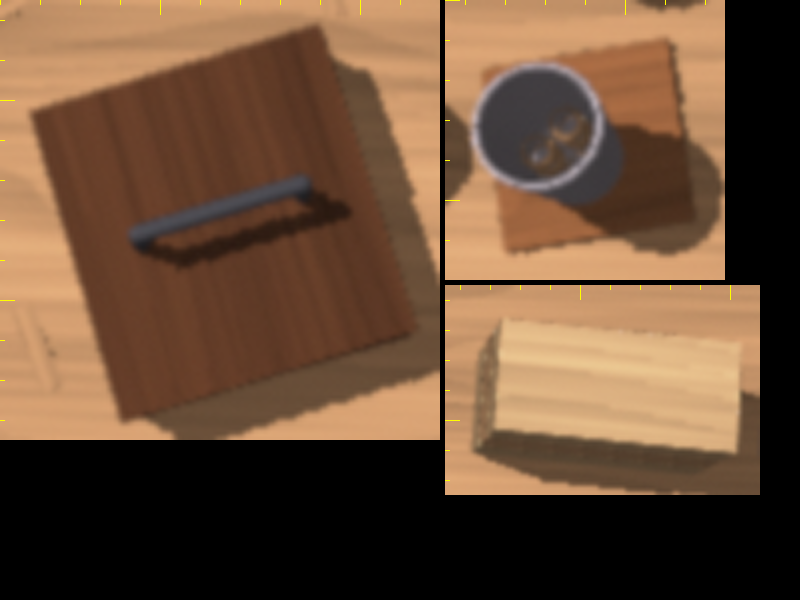

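View pics/cs.png

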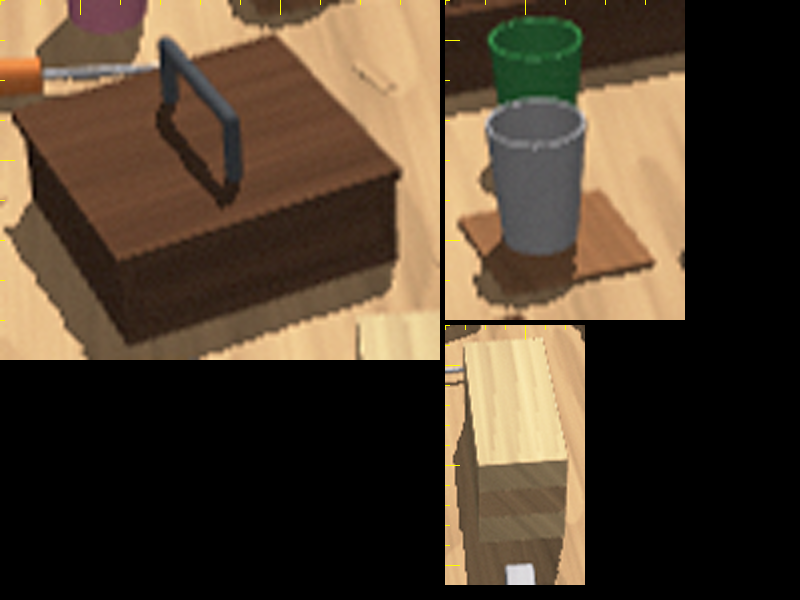

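The steel tin is the grey one on the brown board, at top (178,232) and side (303,171). It contains knobs. Its look-alikes are green (117,224), pink (196,297) and red (185,171) in the top view. The lid spans top (268–364, 231–331) with its bar running from (294,284) to (336,271). The stack is at top (422–504, 216–261).

```bash
python3 - <<'E'
from h import *
np.set_printoptions(precision=4,suppress=True)
P={'lidc':[((268.2,253.2),(299.5,219.5)),((340,231.5),(330,253)),((363.7,307.5),(260,275)),((290.5,330.5),(233.5,239.2))],
'hand':[((293.7,284),(271.2,220.7)),((336.5,271.2),(288.5,239.5))],
'rim':[((178.25,231.5),(303,171))],
'mat':[((164.2,217),(0,0)),((210.7,210),(318.2+0,188)),((217.5,255),(331.7,206.2)),((170.2,263),(283.2,196.2))],
'stack':[((422.3,253.3),(319.5,290)),((423.3,216),(360,286.5)),((503.7,224),(370.5,346.5)),((502.7,261),(326.5,350.5))]}
for k,v in P.items():
    L=[]
    for a,b in v:
        X,e=tri(a,b); L.append(X); print(k,X,round(e,4))
    if len(L)==4: print(' centre',np.mean(L,0),' sides',[np.linalg.norm(L[i]-L[i-1]).round(4) for i in range(4)])
print('mat@6mm',[plane('top',a,.006)[:2] for a,_ in P['mat']],np.mean([plane('top',a,.006) for a,_ in P['mat']],0))
print('mat side',[plane('side',b,.006)[:2] for _,b in P['mat'][1:]])
print('lid@64',[plane('top',a,.064)[:2] for a,_ in P['lidc']],np.mean([plane('top',a,.064) for a,_ in P['lidc']],0))
print('hand@104',[plane('top',a,.109)[:2] for a,_ in P['hand']])
print('rim@96',plane('top',P['rim'][0][0],.096),plane('side',P['rim'][0][1],.096))
print('stack@102',[plane('top',a,.102)[:2] for a,_ in P['stack']])
for X in[(.6,.3,0)]: pass
# bystanders on bench
for n,p in dict(glue=(324,178),jar=(249,180),offcut=(376,180),fbtip=(388,247),fbend=(384,342),fatip=(247,275),faend=(236,371),malh=(531,260),pinkfoot=(200,300),greenrim=(115,221),redrim=(185,168),bigbox=(75,230)).items(): print(n,plane('top',p,.03)[:2])
E
```

```text
lidc [0.5766 0.1031 0.055 ] 0.0025
lidc [ 0.6282 -0.0531  0.0567] 0.0009
lidc [ 0.463  -0.1072  0.0578] 0.0024
lidc [0.4101 0.0481 0.0538] 0.0021
 centre [ 0.5195 -0.0023  0.0558]  sides [np.float64(0.1753), np.float64(0.1645), np.float64(0.1737), np.float64(0.1641)]
hand [0.5039 0.0422 0.0991] 0.0012
hand [ 0.5341 -0.0464  0.1014] 0.0037
rim [0.6125 0.2949 0.0879] 0.0015
mat [0.2829 0.0408 0.699 ] 0.4376
mat [0.6553 0.2316 0.0692] 0.0207
mat [0.6292 0.2223 0.0046] 0.1021
mat [ 0.5576  0.3343 -0.0084] 0.0013
 centre [0.5313 0.2072 0.1911]  sides [np.float64(0.8136), np.float64(0.7561), np.float64(0.0703), np.float64(0.1335)]
stack [ 0.577  -0.2268  0.0964] 0.002
stack [ 0.6587 -0.2297  0.0957] 0.0026
stack [ 0.6427 -0.3994  0.0995] 0.001
stack [ 0.5638 -0.3949  0.0986] 0.0008
 centre [ 0.6105 -0.3127  0.0975]  sides [np.float64(0.1686), np.float64(0.0818), np.float64(0.1705), np.float64(0.079)]
mat@6mm [array([0.6632, 0.3525]), array([0.6827, 0.246 ]), array([0.5772, 0.2237]), array([0.556 , 0.3302])] [0.6198 0.2881 0.006 ]
mat side [array([0.6602, 0.3369]), array([0.6814, 0.2301]), array([0.5553, 0.3095])]
lid@64 [array([0.5737, 0.1021]), array([ 0.626, -0.053]), array([ 0.4613, -0.1068]), array([0.4086, 0.0474])] [ 0.5174 -0.0026  0.064 ]
hand@104 [array([0.502 , 0.0416]), array([ 0.5311, -0.0463])]
rim@96 [0.6099 0.2926 0.096 ] [0.6116 0.28   0.096 ]
stack@102 [array([ 0.5748, -0.2258]), array([ 0.6557, -0.2285]), array([ 0.6425, -0.3986]), array([ 0.5628, -0.3937])]
glue [ 0.7587 -0.0146]
jar [0.7496 0.1574]
offcut [ 0.7569 -0.1338]
fbtip [ 0.601  -0.1619]
fbend [ 0.3908 -0.1541]
fatip [0.5296 0.1506]
faend [0.3208 0.1634]
malh [ 0.5797 -0.4799]
pinkfoot [0.4713 0.2512]
greenrim [0.6451 0.4561]
redrim [0.7747 0.3065]
bigbox [0.622  0.5446]
```

```bash
cat >> h.py <<'E'
def tool(yaw,pitch=0,roll=0):
    """tool down with tool y at world angle yaw (deg); pitch: turn about tool x so z swings toward +tool-y dir; roll about tool z"""
    r=R.from_matrix(np.c_[[np.cos(np.radians(yaw+90)),np.sin(np.radians(yaw+90)),0],[np.cos(np.radians(yaw)),np.sin(np.radians(yaw)),0],[0,0,-1]])
    return r*R.from_rotvec([-np.radians(pitch),0,0])*R.from_rotvec([0,0,np.radians(roll)])
def plan(goals,start=None):
    o=monitor.get_obs(); p,r=start or (o['ee_pos'],R.from_quat(o['eef_rot']))
    for gp,gr in goals:
        t=r.inv().apply(np.array(gp)-p)*1000; a=(r.inv()*gr).as_rotvec()
        n=max(np.linalg.norm(t)/41.7,np.degrees(np.linalg.norm(a))/7.16)
        print('t',t.round(1),'a',a.round(3),'rows>=%.1f'%n); p,r=np.array(gp),gr
def grasp(g,r,d=0):  # TCP for grasp point g, standing off d behind
    return np.array(g)+r.apply([0,0,.005-d])
E
python3 - <<'E'
from h import *
r=tool(18.3); plan([((.35,.30,.25),tool(45)),((.517,-.002,.20),r)])
E
```

```text
t [-239.5 -230.6    2.4] a [-0.002  0.001  0.47 ] rows>=8.0
t [-331.6  -95.5   50. ] a [0.    0.    0.466] rows>=8.4
```

{"name": "apply_moves", "arguments": {
  "deltas": [
    {"tx": -239.5, "ty": -230.6, "tz": 2.4, "az": 0.47},
    {"tx": -239.5, "ty": -230.6, "tz": 2.4, "az": 0.47},
    {"tx": -239.5, "ty": -230.6, "tz": 2.4, "az": 0.47},
    {"tx": -239.5, "ty": -230.6, "tz": 2.4, "az": 0.47},
    {"tx": -239.5, "ty": -230.6, "tz": 2.4, "az": 0.47},
    {"tx": -239.5, "ty": -230.6, "tz": 2.4, "az": 0.47},
    {"tx": -239.5, "ty": -230.6, "tz": 2.4, "az": 0.47},
    {"tx": -239.5, "ty": -230.6, "tz": 2.4, "az": 0.47},
    {"tx": -239.5, "ty": -230.6, "tz": 2.4, "az": 0.47}
  ]
}}

```text
validation failed for argument at $.de...
```

{"name": "apply_moves", "arguments": {
  "deltas": [
    {"tx": -331.6, "ty": -95.5, "tz": 50, "az": 0.466},
    {"tx": -331.6, "ty": -95.5, "tz": 50, "az": 0.466},
    {"tx": -331.6, "ty": -95.5, "tz": 50, "az": 0.466},
    {"tx": -331.6, "ty": -95.5, "tz": 50, "az": 0.466},
    {"tx": -331.6, "ty": -95.5, "tz": 50, "az": 0.466},
    {"tx": -331.6, "ty": -95.5, "tz": 50, "az": 0.466},
    {"tx": -331.6, "ty": -95.5, "tz": 50, "az": 0.466},
    {"tx": -331.6, "ty": -95.5, "tz": 50, "az": 0.466},
    {"tx": -331.6, "ty": -95.5, "tz": 50, "az": 0.466},
    {"tx": -331.6, "ty": -95.5, "tz": 50, "az": 0.466}
  ]
}}

```text
validation failed for argument at $.de...
```

```bash
python3 - <<'E'
from h import *
from rig import camera
o=monitor.get_obs(); print(o['t'],o['q'].round(3),o['ee_pos'],o['force'].round(1))
r=R.from_quat(o['eef_rot'])
A=np.zeros((400,800,3),np.uint8)
for i,n in enumerate(('top','side')):
    im=camera(n)[:,:,::-1].copy(); cv2.imwrite(f'pics/{n}1.png',im)
    u=proj(n,o['ee_pos']).astype(int)
    c=crop(im,u[0]-50,u[1]-50,100,100,4)
    for w in(-.0435,.0435):
        q=proj(n,o['ee_pos']+r.apply([0,w,.014])); print(n,q)
        cv2.circle(c,tuple(((q+.5-u+50)*4).astype(int)),2,(0,0,255),-1)
    A[:,400*i:400*i+400]=c; print(u-50)
cv2.imwrite('pics/cal.png',A)
plan([(grasp((.517,-.002,.104),tool(18.3,-25),.06),tool(18.3,-25)),(grasp((.517,-.002,.104),tool(18.3,-25)),tool(18.3,-25))])
E
```

```text
0.1 [-1.221  0.69  -0.195  1.566  0.157  0.902 -0.215] [0.19397336 0.59356194 0.25200358] [ 0.4 -0.9  0.5]Traceback (most recent call last):
  File "<stdin>", line 9, in <module>
  File "h.py", line 20, in crop
    c=cv2.resize(img[y:y+h,x:x+w],None,fx=s,fy=s,interpolation=cv2.INTER_CUBIC)
cv2.error: OpenCV(4.12.0) /io/opencv/modules/imgproc/src/resize.cpp:4208: error: (-215:Assertion failed) !ssize.empty() in function 'resize'
```

{"name": "apply_moves", "arguments": {
  "deltas": [
    {"tx": -239.5, "ty": -230.6, "tz": 2.4, "ax": 0.0, "ay": 0.0, "az": 0.47},
    {"tx": -239.5, "ty": -230.6, "tz": 2.4, "ax": 0.0, "ay": 0.0, "az": 0.47},
    {"tx": -239.5, "ty": -230.6, "tz": 2.4, "ax": 0.0, "ay": 0.0, "az": 0.47},
    {"tx": -239.5, "ty": -230.6, "tz": 2.4, "ax": 0.0, "ay": 0.0, "az": 0.47},
    {"tx": -239.5, "ty": -230.6, "tz": 2.4, "ax": 0.0, "ay": 0.0, "az": 0.47},
    {"tx": -239.5, "ty": -230.6, "tz": 2.4, "ax": 0.0, "ay": 0.0, "az": 0.47},
    {"tx": -239.5, "ty": -230.6, "tz": 2.4, "ax": 0.0, "ay": 0.0, "az": 0.47},
    {"tx": -239.5, "ty": -230.6, "tz": 2.4, "ax": 0.0, "ay": 0.0, "az": 0.47},
    {"tx": -239.5, "ty": -230.6, "tz": 2.4, "ax": 0.0, "ay": 0.0, "az": 0.47}
  ]
}}

```text
t: 0.9
ee_pos: [0.354, 0.2911, 0.25]
eef_rot: [0.389, 0.921, -0.003, 0.002]
force: [-0.6, -0.6, 0.6]
grip_width: 1.001
grip_force: 0.0
```

{"name": "apply_moves", "arguments": {
  "deltas": [
    {"tx": -331.6, "ty": -95.5, "tz": 50, "ax": 0, "ay": 0, "az": 0.466},
    {"tx": -331.6, "ty": -95.5, "tz": 50, "ax": 0, "ay": 0, "az": 0.466},
    {"tx": -331.6, "ty": -95.5, "tz": 50, "ax": 0, "ay": 0, "az": 0.466},
    {"tx": -331.6, "ty": -95.5, "tz": 50, "ax": 0, "ay": 0, "az": 0.466},
    {"tx": -331.6, "ty": -95.5, "tz": 50, "ax": 0, "ay": 0, "az": 0.466},
    {"tx": -331.6, "ty": -95.5, "tz": 50, "ax": 0, "ay": 0, "az": 0.466},
    {"tx": -331.6, "ty": -95.5, "tz": 50, "ax": 0, "ay": 0, "az": 0.466},
    {"tx": -331.6, "ty": -95.5, "tz": 50, "ax": 0, "ay": 0, "az": 0.466},
    {"tx": -331.6, "ty": -95.5, "tz": 50, "ax": 0, "ay": 0, "az": 0.466},
    {"tx": -331.6, "ty": -95.5, "tz": 50, "ax": 0, "ay": 0, "az": 0.466}
  ]
}}

```text
t: 1.73
ee_pos: [0.5186, -0.0068, 0.1996]
eef_rot: [0.589, 0.808, -0.001, 0.001]
force: [0.0, 0.3, 0.0]
grip_width: 0.996
grip_force: 0.0
```

```bash
cat > look.py <<'E'
from h import *
from rig import camera
import sys
k=sys.argv[1]
o=monitor.get_obs(); print(o['t'],o['q'].round(3),o['ee_pos'],o['force'].round(1))
r=R.from_quat(o['eef_rot'])
A=np.zeros((400,800,3),np.uint8)
for i,n in enumerate(('top','side')):
    im=camera(n)[:,:,::-1].copy(); cv2.imwrite(f'pics/{n}{k}.png',im)
    u=np.clip(proj(n,o['ee_pos']).astype(int),50,(590,430))
    c=crop(im,u[0]-50,u[1]-50,100,100,4)
    for w in(-.0435,.0435):
        q=proj(n,o['ee_pos']+r.apply([0,w,.014])); print(n,q)
        cv2.circle(c,tuple(((q+.5-u+50)*4).astype(int)),2,(0,0,255),-1)
    A[:,400*i:400*i+400]=c; print(u-50)
cv2.imwrite(f'pics/cal{k}.png',A)
E
python3 look.py 1; python3 - <<'E'
from h import *
plan([(grasp((.517,-.002,.104),tool(18.3,-25),.06),tool(18.3,-25)),(grasp((.517,-.002,.104),tool(18.3,-25)),tool(18.3,-25))])
E
```

```text
1.7333 [-0.058  0.628 -0.031  1.946  0.039  0.568  0.194] [ 0.51855671 -0.00677721  0.19959129] [0.  0.3 0. ]
top [323.18946663 292.53312737]
top [310.66889012 249.90059767]
[266 219]
side [258.35785178 203.93259683]
side [294.63292208 194.22251411]
[226 143]
t [-0.8 23.4 46.1] a [ 0.436 -0.001 -0.001] rows>=3.5
t [ 0. -0. 60.] a [0. 0. 0.] rows>=1.4
```

View pics/cal1.png

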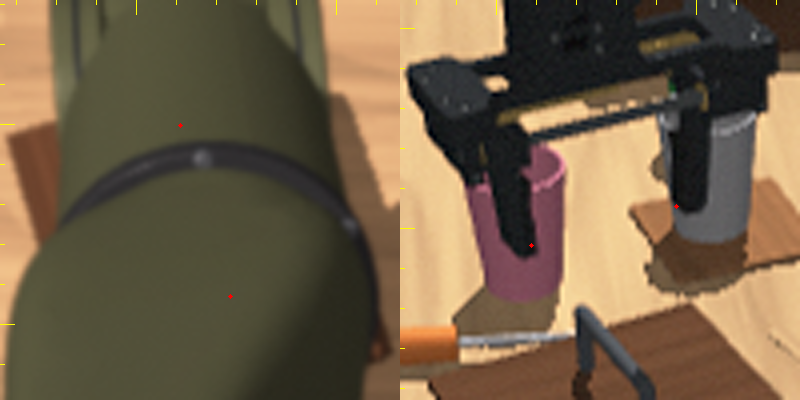

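```bash
cat > log.py <<'E'
from h import *
import json
o=monitor.get_obs(); print(o['t'],o['q'].round(3),o['ee_pos'].round(4))
open('log.txt','a').write(json.dumps([list(o['q']),list(o['ee_pos']),list(o['eef_rot'])])+'\n')
E
python3 log.py
python3 - <<'E'
import json
open('log.txt','a').write(json.dumps([[-1.22122392,0.68987261,-0.19450542,1.56625288,0.15730698,0.90248923,-0.21510579],[0.19397336,0.59356194,0.25200358],[1.57198851e-01,9.87566633e-01,-8.13591823e-04,-6.07173319e-05]])+'\n')
E
```

```text
1.8333 [-0.064  0.626 -0.036  1.949  0.038  0.568  0.193] [ 0.5167 -0.0013  0.2   ]
```

{"name": "apply_moves", "arguments": {
  "deltas": [
    {"tx": 0, "ty": 0, "tz": -40, "ax": 0.5, "ay": 0, "az": 0},
    {"tx": 0, "ty": 0, "tz": -40, "ax": 0.5, "ay": 0, "az": 0},
    {"tx": 0, "ty": 0, "tz": -40, "ax": 0.5, "ay": 0, "az": 0},
    {"tx": 0, "ty": 0, "tz": -40, "ax": 0.5, "ay": 0, "az": 0},
    {"tx": 0, "ty": 0, "tz": -40, "ax": 0.5, "ay": 0, "az": 0}
  ]
}}

```text
t: 2.25
ee_pos: [0.5178, 0.0027, 0.2402]
eef_rot: [0.565, 0.787, -0.202, -0.146]
force: [0.4, -0.4, -0.3]
grip_width: 0.994
grip_force: 0.0
```

```bash
python3 log.py
```

```text
2.25 [-0.161  0.796  0.031  1.499  0.07   1.343  0.158] [0.5178 0.0027 0.2402]
```

{"name": "apply_moves", "arguments": {
  "deltas": [
    {"tx": 0, "ty": 0, "tz": 0, "ax": 0.1, "ay": 0.25, "az": 0.2},
    {"tx": 0, "ty": 0, "tz": 0, "ax": 0.1, "ay": 0.25, "az": 0.2},
    {"tx": 0, "ty": 0, "tz": 0, "ax": 0.1, "ay": 0.25, "az": 0.2},
    {"tx": 0, "ty": 0, "tz": 0, "ax": 0.1, "ay": 0.25, "az": 0.2}
  ]
}}

```text
t: 2.58
ee_pos: [0.5167, -0.0026, 0.2392]
eef_rot: [0.657, 0.688, -0.182, -0.25]
force: [0.1, -0.1, -1.1]
grip_width: 0.998
grip_force: 0.0
```

```bash
python3 log.py
```

```text
2.5833 [-0.049  0.871  0.045  1.388 -0.118  1.507  0.083] [ 0.5167 -0.0026  0.2392]
```

{"name": "apply_moves", "arguments": {
  "deltas": [
    {"tx": -50, "ty": 30, "tz": -60, "ax": -0.1, "ay": -0.25, "az": -0.2},
    {"tx": -50, "ty": 30, "tz": -60, "ax": -0.1, "ay": -0.25, "az": -0.2},
    {"tx": -50, "ty": 30, "tz": -60, "ax": -0.1, "ay": -0.25, "az": -0.2},
    {"tx": -50, "ty": 30, "tz": -60, "ax": -0.1, "ay": -0.25, "az": -0.2}
  ]
}}

```text
t: 2.92
ee_pos: [0.5778, -0.0489, 0.2679]
eef_rot: [0.564, 0.789, -0.199, -0.143]
force: [0.1, 1.6, 0.1]
grip_width: 1.0
grip_force: 0.0
```

```bash
python3 log.py; cat > fit.py <<'E'
from h import *
import json, itertools
D=[json.loads(l) for l in open('log.txt')]
def chain(q,s):
    L=[]; r=R.identity()
    for i,x in enumerate(q):
        r=r*R.from_rotvec(np.array([0,0,s[i]*x]) if i%2==0 else np.array([0,s[i]*x,0])); L.append(r)
    return L
best=[]
for s in itertools.product((1,-1),repeat=7):
    E=[chain(q,s)[-1].inv()*R.from_quat(e) for q,p,e in D]
    m=R.concatenate(E).mean(); best.append((max((m.inv()*e).magnitude() for e in E),s,m))
best.sort(key=lambda b:b[0])
for b in best[:3]: print(b[0],b[1],b[2].as_rotvec())
s=best[0][1]
# p = [0,0,h] + R2[0,0,a] + R3.. elbow offsets x after joint4, forearm, wrist
A=[];B=[]
for q,p,e in D:
    C=chain(q,s); c=[np.array([0,0,1.]),C[1].apply([0,0,1]),C[3].apply([0,0,1]),C[5].apply([0,0,1]),C[1].apply([0,1,0]),C[3].apply([0,1,0]),C[5].apply([0,1,0])]
    A.append(np.c_[tuple(c)]);B.append(p)
A=np.vstack(A);B=np.hstack(B)
for n in(4,7):
    x,res,_,_=np.linalg.lstsq(A[:,:n],B,rcond=None); print(x.round(4),np.abs(A[:,:n]@x-B).max())
E
python3 fit.py
```

```text
2.9167 [-0.082  0.846  0.044  1.27   0.1    1.503  0.253] [ 0.5778 -0.0489  0.2679]
4.000347742889084e-09 (-1, 1, -1, 1, -1, 1, -1) [-1.09869954e-09 -8.80580931e-11  1.57079633e+00]
0.3188711929584917 (-1, 1, -1, 1, 1, 1, -1) [ 0.05991449 -0.05757544  1.51201855]
0.31911997666285746 (-1, -1, -1, 1, -1, 1, -1) [1.00389415 1.31612258 1.20577861]
[0.3241 0.6018 0.3194 0.3358] 0.049446380467163
[ 3.469e-01  5.634e-01  3.448e-01  3.121e-01 -1.880e-02 -2.690e-02
 -4.000e-04] 3.1901618569030177e-09
```

```bash
cat > ik.py <<'E'
from h import *
from scipy.optimize import least_squares
S=(-1,1,-1,1,-1,1,-1); X=np.array([.3469,.5634,.3448,.3121,-.0188,-.0269,-.0004])
import subprocess
LO=np.array([-3.01,-.46,-1.47,.13,-1,.04,-2.66])+.02; HI=np.array([3.01,2.08,1.51,2.56,4.14,2.09,2.66])-.02
E7=R.from_rotvec([0,0,np.pi/2])
def fk(q,full=False):
    r=R.identity(); C=[]
    for i,x in enumerate(q):
        r=r*R.from_rotvec([0,0,S[i]*x] if i%2==0 else [0,S[i]*x,0]); C.append(r)
    v=lambda k,d:C[k].apply(d)
    sh=np.array([0,0,X[0]]); el=sh+v(1,[0,X[4],X[1]]); wr=el+v(3,[0,X[5],X[2]]); p=wr+v(5,[0,X[6],X[3]])
    return (p,r*E7,el,wr) if full else (p,r*E7)
def ik(p,r,q0=None,n=30,seed=0):
    rng=np.random.default_rng(seed); out=[]
    f=lambda q:np.r_[(fk(q)[0]-p)*5,(r.inv()*fk(q)[1]).as_rotvec()]
    for k in range(n if q0 is None else 1):
        s=rng.uniform(LO,HI) if q0 is None else np.clip(q0,LO,HI)
        o=least_squares(f,s,bounds=(LO,HI),max_nfev=80)
        out.append((np.abs(o.fun).max(),o.x))
    return sorted(out,key=lambda a:a[0])
E
cat > t.py <<'E'
from ik import *
np.set_printoptions(precision=2,suppress=True)
sx=np.radians(-4); ux=np.array([np.cos(sx),np.sin(sx),0]); F=np.array([.5688,-.310,0])
th=np.radians(72)
for phi in(0,20,35,45):
  low=F-ux*.102/np.tan(th)+ux*-.005
  n=-ux*np.sin(th)+np.array([0,0,np.cos(th)]); along=ux*np.cos(th)+np.array([0,0,np.sin(th)])
  g=low+along*.088+n*.049
  for flip in(0,180):
    r=tool(-4,72-phi) if not flip else tool(-4,72-phi)*R.from_rotvec([0,0,np.pi])
    p=grasp(g,r)
    for e,q in ik(p,r)[:2]: print(phi,flip,g,'%.3f'%e,q,'elbow/wrist z',fk(q,True)[2][2].round(2),fk(q,True)[3].round(2))
E
python3 t.py
```

```text
0 0 [ 0.51 -0.31  0.1 ] 0.000 [ 1.57  1.89 -1.45  2.36  2.95  0.96 -1.15] elbow/wrist z 0.17 [ 0.22 -0.29  0.19]
0 0 [ 0.51 -0.31  0.1 ] 0.000 [ 1.54  1.79 -1.33  2.36  3.09  0.95 -1.35] elbow/wrist z 0.22 [ 0.22 -0.29  0.19]
0 180 [ 0.51 -0.31  0.1 ] 0.000 [ 1.36  1.52 -0.92  2.37  3.49  1.08  1.19] elbow/wrist z 0.37 [ 0.22 -0.29  0.19]
0 180 [ 0.51 -0.31  0.1 ] 0.000 [ 1.45  1.62 -1.08  2.36  3.35  1.    1.41] elbow/wrist z 0.32 [ 0.22 -0.29  0.19]
20 0 [ 0.51 -0.31  0.1 ] 0.000 [ 1.3   1.32 -1.06  2.34  2.86  0.89 -1.78] elbow/wrist z 0.49 [ 0.27 -0.29  0.29]
20 0 [ 0.51 -0.31  0.1 ] 0.000 [ 1.05  1.12 -0.56  2.35  3.34  0.92 -2.44] elbow/wrist z 0.59 [ 0.27 -0.29  0.29]
20 180 [ 0.51 -0.31  0.1 ] 0.000 [0.7  1.07 0.01 2.37 3.68 1.16 0.18] elbow/wrist z 0.62 [ 0.27 -0.29  0.29]
20 180 [ 0.51 -0.31  0.1 ] 0.000 [0.65 1.08 0.09 2.37 3.72 1.21 0.12] elbow/wrist z 0.61 [ 0.27 -0.29  0.29]
35 0 [ 0.51 -0.31  0.1 ] 0.000 [ 0.95  0.96 -0.54  2.24  3.05  0.53 -2.37] elbow/wrist z 0.67 [ 0.33 -0.29  0.34]
35 0 [ 0.51 -0.31  0.1 ] 0.000 [ 1.06  1.01 -0.72  2.23  2.78  0.55 -2.06] elbow/wrist z 0.64 [ 0.33 -0.29  0.34]
35 180 [ 0.51 -0.31  0.1 ] 0.000 [ 0.83  0.93 -0.33  2.24  3.34  0.55  0.43] elbow/wrist z 0.68 [ 0.33 -0.29  0.34]
35 180 [ 0.51 -0.31  0.1 ] 0.000 [ 0.57  0.93  0.09  2.26  3.75  0.72 -0.06] elbow/wrist z 0.69 [ 0.33 -0.29  0.34]
45 0 [ 0.51 -0.31  0.1 ] 0.000 [ 0.8   0.88 -0.37  2.13  2.97  0.25 -2.42] elbow/wrist z 0.71 [ 0.37 -0.3   0.37]
45 0 [ 0.51 -0.31  0.1 ] 0.000 [ 0.94  0.92 -0.6   2.13  2.4   0.32 -1.8 ] elbow/wrist z 0.69 [ 0.37 -0.3   0.37]
45 180 [ 0.51 -0.31  0.1 ] 0.000 [ 0.99  0.95 -0.7   2.12  2.23  0.38  1.52] elbow/wrist z 0.67 [ 0.37 -0.3   0.37]
45 180 [ 0.51 -0.31  0.1 ] 0.000 [ 0.84  0.89 -0.43  2.13  2.79  0.26  0.91] elbow/wrist z 0.7 [ 0.37 -0.3   0.37]
```

```bash
cat > t2.py <<'E'
from ik import *
np.set_printoptions(precision=2,suppress=True)
import ik
ik.LO[4]=1.5
g=np.array([.517,-.002,.104])
for phi in(0,10,20,30):
  for flip in(0,180):
    r=tool(18.3,-phi)*R.from_rotvec([0,0,np.radians(flip)])
    L=ik.ik(grasp(g,r),r,n=14)
    for e,q in L[:3]:
        if e<.01: print('grasp',phi,flip,'%.3f'%e,q,'elbow',fk(q,True)[2].round(2))
# tin grasp: headings and pitch
t=np.array([.615,.291,.06])
for yaw in(25,50,75,90):
  for pit in(55,75):
   for roll in(90,-90):
    r=tool(yaw,pit,roll); L=ik.ik(grasp(t,r),r,n=8)
    e,q=L[0]
    if e<.01: print('tin',yaw,pit,roll,q,'elbow',fk(q,True)[2].round(2),'wr',fk(q,True)[3].round(2))
E
python3 t2.py
```

```text
tin 25 55 90 [ 0.05  1.42 -1.03  2.21  2.75  1.41  2.62] elbow [ 0.56 -0.05  0.43] wr [0.39 0.18 0.24]
tin 25 75 90 [-1.03  1.66  0.72  2.28  2.85  1.73  0.62] elbow [0.31 0.47 0.3 ] wr [0.35 0.17 0.14]
tin 25 75 -90 [-0.34  1.42 -0.32  2.25  3.1   1.83 -1.27] elbow [0.53 0.17 0.43] wr [0.35 0.17 0.14]
tin 50 55 90 [-0.33  1.15  0.03  2.15  3.67  1.11  1.63] elbow [0.49 0.15 0.58] wr [0.45 0.1  0.24]
tin 50 55 -90 [ 0.13  1.26 -0.72  2.12  3.24  0.8  -0.68] elbow [ 0.53 -0.09  0.52] wr [0.45 0.1  0.24]
tin 50 75 90 [-0.7   1.6   0.71  2.17  3.46  2.07  1.05] elbow [0.44 0.35 0.33] wr [0.42 0.06 0.14]
tin 50 75 -90 [ 0.14  1.44 -0.59  2.13  3.71  1.19 -0.84] elbow [ 0.55 -0.1   0.42] wr [0.42 0.06 0.14]
tin 75 55 90 [ 0.44  1.49 -1.19  1.86  1.95  0.24 -1.96] elbow [ 0.5  -0.26  0.39] wr [0.55 0.05 0.24]
tin 75 55 -90 [ 0.31  1.31 -0.86  1.86  4.02  0.16 -1.03] elbow [ 0.51 -0.18  0.49] wr [0.55 0.05 0.24]
tin 75 75 90 [ 0.58  1.77 -1.3   1.81  1.53  0.06 -1.27] elbow [ 0.45 -0.32  0.24] wr [0.54 0.   0.14]
tin 75 75 -90 [-0.46  1.48  0.64  1.86  4.1   1.93 -1.8 ] elbow [0.51 0.23 0.4 ] wr [0.54 0.   0.14]
```

```bash
python3 - <<'E'
from h import *
r=tool(18.3,-32); g=(.517,-.002,.105)
plan([(grasp(g,r,.06),r),(grasp(g,r),r)])
E
```

```text
t [ 63.6  43.6 108.7] a [0.064 0.004 0.009] rows>=3.2
t [-0.  0. 60.] a [0. 0. 0.] rows>=1.4
```

{"name": "apply_moves", "arguments": {
  "deltas": [
    {"tx": 63.6, "ty": 43.6, "tz": 108.7, "ax": 0.064, "ay": 0.004, "az": 0.009},
    {"tx": 63.6, "ty": 43.6, "tz": 108.7, "ax": 0.064, "ay": 0.004, "az": 0.009},
    {"tx": 63.6, "ty": 43.6, "tz": 108.7, "ax": 0.064, "ay": 0.004, "az": 0.009},
    {"tx": 63.6, "ty": 43.6, "tz": 108.7, "ax": 0.064, "ay": 0.004, "az": 0.009},
    {"tx": 63.6, "ty": 43.6, "tz": 108.7, "ax": 0.064, "ay": 0.004, "az": 0.009},
    {"tx": 63.6, "ty": 43.6, "tz": 108.7, "ax": 0.064, "ay": 0.004, "az": 0.009}
  ],
  "grip": 28,
  "squeeze": 40
}}

```text
t: 3.42
ee_pos: [0.5443, 0.0023, 0.1513]
eef_rot: [0.566, 0.776, -0.225, -0.163]
force: [0.1, -0.9, -0.0]
grip_width: 0.575
grip_force: 0.0
```

```bash
python3 look.py 2; python3 - <<'E'
from h import *
r=tool(18.3,-32); g=(.517,-.002,.105)
plan([(grasp(g,r),r)])
im=cv2.imread('pics/side2.png'); cv2.imwrite('pics/side2c.png',crop(im,200,140,160,120,5))
E
```

```text
3.4167 [-0.158  0.973  0.033  1.408  0.072  1.317  0.14 ] [0.54431421 0.00231159 0.15127574] [ 0.1 -0.9 -0. ]
top [318.9944443  281.10197976]
top [309.35428538 250.39538542]
[262 210]
side [270.20589118 209.62014446]
side [301.02307753 218.73904406]
[238 158]
t [ 5.9  1.2 60. ] a [-0.002 -0.003 -0.012] rows>=1.4
```

View pics/side2c.png

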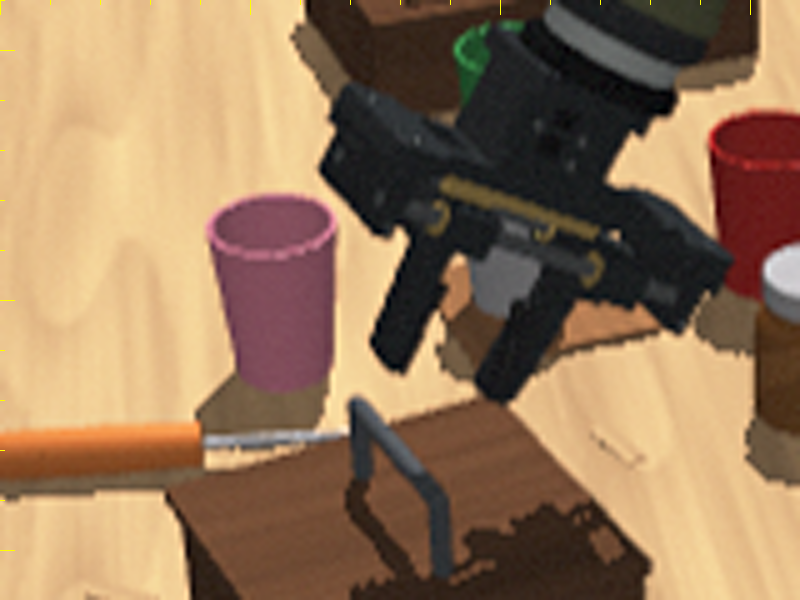

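{"name": "apply_moves", "arguments": {
  "deltas": [
    {"tx": 1, "ty": 1, "tz": 0, "ax": 0, "ay": 0, "az": 0},
    {"tx": 1, "ty": 1, "tz": 0, "ax": 0, "ay": 0, "az": 0},
    {"tx": 1, "ty": 1, "tz": 20, "ax": 0, "ay": 0, "az": 0},
    {"tx": 1, "ty": 1, "tz": 40, "ax": 0, "ay": 0, "az": 0},
    {"tx": 1, "ty": 1, "tz": 60, "ax": 0, "ay": 0, "az": 0},
    {"tx": 1, "ty": 1, "tz": 60, "ax": 0, "ay": 0, "az": 0}
  ]
}}

```text
t: 4.02
ee_pos: [0.511, -0.0074, 0.0976]
eef_rot: [0.567, 0.775, -0.227, -0.166]
force: [-0.6, -0.5, 0.2]
grip_width: 0.316
grip_force: 0.0
```

{"name": "apply_moves", "arguments": {
  "deltas": [
    {"tx": 0, "ty": 0, "tz": 0, "ax": 0, "ay": 0, "az": 0},
    {"tx": 0, "ty": 0, "tz": 0, "ax": 0, "ay": 0, "az": 0},
    {"tx": 0, "ty": 0, "tz": 0, "ax": 0, "ay": 0, "az": 0},
    {"tx": 0, "ty": 0, "tz": 0, "ax": 0, "ay": 0, "az": 0},
    {"tx": 0, "ty": 0, "tz": 0, "ax": 0, "ay": 0, "az": 0},
    {"tx": 0, "ty": 0, "tz": 0, "ax": 0, "ay": 0, "az": 0}
  ],
  "grip": 0,
  "squeeze": 50
}}

```text
t: 4.52
ee_pos: [0.5155, -0.0059, 0.1]
eef_rot: [0.567, 0.776, -0.224, -0.162]
force: [2.7, -0.1, 6.0]
grip_width: 0.088
grip_force: 48.4
```

```bash
python3 - <<'E'
from h import *
o=monitor.get_obs(); print(o)
r=tool(18.3,-32); g=(.517,-.002,.105); 
print(grasp(g,r))
E
```

```text
{'t': 4.5167, 'q': array([-0.14996115,  1.00903172,  0.02898447,  1.52716105,  0.08014244,
        1.15926943,  0.12861186]), 'joint_velocities': array([-0.00057019,  0.0002717 ,  0.00020677, -0.00017511, -0.00030377,
       -0.00092303, -0.00030295]), 'tau': array([ 2.98169916e-01, -5.54238689e+01,  2.21715488e+00, -7.89761245e+00,
        6.02583401e-02,  1.61341690e+00, -2.51375895e-02]), 'ee_pos': array([ 0.51547151, -0.00593773,  0.10002681]), 'eef_rot': array([ 0.56678905,  0.77600451, -0.22400647, -0.16244465]), 'force': array([ 2.65754497, -0.09137126,  6.01784515]), 'moment': array([-0.00745918, -0.19408737,  0.08165558]), 'grip_force': 48.371491357684135, 'grip_width': 0.0882934536860758}
[ 0.51448441 -0.00283195  0.10075976]
```

```bash
cat > t3.py <<'E'
from ik import *
import ik, pickle
np.set_printoptions(precision=3,suppress=True)
o=monitor.get_obs(); p0,r0,q0=o['ee_pos'],R.from_quat(o['eef_rot']),o['q']
print('fkerr',fk(q0)[0]-p0)
lr=R.from_rotvec([0,0,np.radians(18.3)]); lp=np.array([.517,-.0024,.055])
Tp=lr.inv().apply(p0-lp); Tr=lr.inv()*r0; print('tcp in lid',Tp)
def lidpose(th,gap,lift,hd=-4.,F=np.array([.570,-.310,0])):
    th=np.radians(th); h=np.radians(hd); ux=np.array([np.cos(h),np.sin(h),0]); z=np.array([0,0,1.])
    X_=ux*np.cos(th)+z*np.sin(th); Z_=-ux*np.sin(th)+z*np.cos(th); Y_=np.cross(Z_,X_)
    low=F-ux*(.102/np.tan(th)+gap)+z*lift
    return low+X_*.088, R.from_matrix(np.c_[X_,Y_,Z_])
def tcp(P): return P[0]+P[1].apply(Tp),P[1]*Tr
if __name__=='__main__':
    ik.LO[4]=1.8
    pf,rf=tcp(lidpose(72,.008,.004)); print('final',pf)
    fs=[(np.abs(q-q0)@[1,1,1,1,.3,1,.3],e,q) for e,q in ik.ik(pf,rf,n=40) if e<1e-4]
    fs.sort(key=lambda a:a[0])
    for f in fs[:6]: print(f[0].round(2),f[2],fk(f[2],True)[2])
    pickle.dump([f[2] for f in fs[:6]],open('fs.pkl','wb'))
E
python3 t3.py
```

```text
fkerr [-0. -0. -0.]
tcp in lid [-0.003 -0.003  0.045]
final [ 0.512 -0.309  0.099]
4.06 [0.232 1.13  0.767 2.301 4.039 1.267 2.64 ] [ 0.492 -0.135  0.587]
4.07 [0.231 1.131 0.769 2.301 4.04  1.269 2.639] [ 0.492 -0.135  0.587]
4.08 [0.228 1.135 0.777 2.301 4.042 1.276 2.634] [ 0.493 -0.134  0.585]
4.08 [0.227 1.135 0.778 2.301 4.042 1.276 2.634] [ 0.493 -0.133  0.585]
4.11 [0.22  1.144 0.795 2.301 4.046 1.291 2.623] [ 0.496 -0.13   0.58 ]
4.21 [0.199 1.169 0.845 2.302 4.058 1.335 2.594] [ 0.505 -0.121  0.567]
```

```bash
cat > t4.py <<'E'
from t3 import *
pf,rf=tcp(lidpose(72,.008,.004))
# local IK helper: stay near reference
def near(p,r,ref,w=.01):
    f=lambda q:np.r_[(fk(q)[0]-p)*5,(r.inv()*fk(q)[1]).as_rotvec(),w*(q-ref)]
    return least_squares(f,np.clip(ref,LO,HI),bounds=(LO,HI)).x
if __name__=='__main__':
    for q5,q7 in((2.0,-1.5),(2.4,-2.),(2.8,-2.3)):
        q=near(pf,rf,np.array([.8,.95,-.4,2.2,q5,.5,q7])); e=fk(q)
        print(q,np.abs(e[0]-pf).max().round(4),(rf.inv()*e[1]).magnitude().round(4),fk(q,True)[2])
E
python3 t4.py
```

```text
fkerr [-0. -0. -0.]
tcp in lid [-0.003 -0.003  0.045]Traceback (most recent call last):
  File "t4.py", line 10, in <module>
    print(q,np.abs(e[0]-pf).max().round(4),(rf.inv()*e[1]).magnitude().round(4),fk(q,True)[2])
                                           ^^^^^^^^^^^^^^^^^^^^^^^^^^^^^^^^^
AttributeError: 'float' object has no attribute 'round'
```

```bash
cat > t5.py <<'E'
from t4 import *
def jac(q):
    p,r=fk(q); J=np.zeros((6,7))
    for i in range(7):
        d=q.copy(); d[i]+=1e-5; a,b=fk(d); J[:,i]=np.r_[(a-p)/1e-5,(b*r.inv()).as_rotvec()/1e-5]
    return J
def dls(q,p,r,it=6):
    for _ in range(it):
        a,b=fk(q); e=np.r_[p-a,(r*b.inv()).as_rotvec()]; J=jac(q)
        q=np.clip(q+np.clip(J.T@np.linalg.solve(J@J.T+1e-4*np.eye(6),e),-.06,.06),LO,HI)
    return q
def lidz(p,r): # lowest lid corner + extents
    L=r*Tr.inv(); o=p-L.apply(Tp)
    c=np.array([o+L.apply([x,y,z]) for x in(-.088,.088) for y in(-.083,.083) for z in(0,.009)]); return c
if __name__=='__main__':
    ref=np.array([.9,.96,-.5,2.2,2.6,.55,-2.1])
    qF=near(pf,rf,ref); print('F',qF,np.abs(fk(qF)[0]-pf).max())
    best=None
    pw,rw=tcp(lidpose(60,.10,.18)); q2=near(pw,rw,qF); print('W2',q2,fk(q2)[0],np.abs(fk(q2)[0]-pw).max())
    q1=q2.copy(); q1[4]=.1; q1[6]=q2[6]+q2[4]-.1; 
    print('W1',q1,fk(q1)[0])
    qs=near(p0+[0,0,.14],r0,q0); print('W0',qs)
    path=[qs+(q1-qs)*k/10 for k in range(1,11)]+[q1+(q2-q1)*k/18 for k in range(1,19)]
    q=qs.copy(); rows=[]
    for k,w in enumerate(path):
        P=fk(w); q=dls(q,*P); c=lidz(*P)
        print(k,'p',P[0].round(3),'lid min',c.min(0).round(2),'max',c.max(0)[:2].round(2),'sim q567',q[[3,4,5,6]].round(2),'err %.3f'%np.linalg.norm(fk(q)[0]-P[0]))
        rows.append((P[0],P[1].as_quat()))
    pickle.dump((qs,path,q2,qF),open('path.pkl','wb'))
E
python3 t5.py
```

```text
fkerr [-0. -0. -0.]
tcp in lid [-0.003 -0.003  0.045]
F [ 1.093  1.034 -0.739  2.256  2.865  0.593 -2.107] 3.578681445404186e-06
W2 [ 1.526  0.812 -1.45   2.195  1.337  0.684 -0.788] [ 0.415 -0.302  0.276] 5.5428717306960085e-05
W1 [ 1.526  0.812 -1.45   2.195  0.1    0.684  0.449] [ 0.339 -0.092  0.324]
W0 [-0.155  0.823  0.038  1.464  0.074  1.407  0.155]
0 p [ 0.494 -0.029  0.219] lid min [ 0.39 -0.12  0.16] max [0.6  0.08] sim q567 [1.54 0.02 1.33 0.25] err 0.000
1 p [ 0.473 -0.045  0.205] lid min [ 0.37 -0.13  0.14] max [0.58 0.07] sim q567 [ 1.62 -0.04  1.25  0.36] err 0.000
2 p [ 0.453 -0.055  0.2  ] lid min [ 0.35 -0.13  0.12] max [0.56 0.06] sim q567 [ 1.69 -0.1   1.18  0.46] err 0.000
3 p [ 0.435 -0.063  0.202] lid min [ 0.34 -0.13  0.11] max [0.55 0.05] sim q567 [ 1.77 -0.17  1.11  0.57] err 0.000
4 p [ 0.418 -0.068  0.212] lid min [ 0.33 -0.12  0.11] max [0.53 0.04] sim q567 [ 1.84 -0.23  1.04  0.69] err 0.000
5 p [ 0.403 -0.073  0.227] lid min [ 0.31 -0.12  0.12] max [0.52 0.02] sim q567 [ 1.92 -0.3   0.98  0.81] err 0.000
6 p [ 0.388 -0.077  0.248] lid min [ 0.3  -0.12 
[... 1853 characters left out ...]
  -0.246  0.264] lid min [ 0.35 -0.33  0.16] max [ 0.48 -0.15] sim q567 [ 2.22 -0.53  0.35  1.17] err 0.000
23 p [ 0.386 -0.258  0.265] lid min [ 0.36 -0.34  0.16] max [ 0.48 -0.16] sim q567 [ 2.22 -0.54  0.3   1.16] err 0.000
24 p [ 0.393 -0.269  0.267] lid min [ 0.37 -0.35  0.17] max [ 0.48 -0.18] sim q567 [ 2.22 -0.56  0.26  1.16] err 0.000
25 p [ 0.4   -0.281  0.269] lid min [ 0.38 -0.36  0.17] max [ 0.49 -0.19] sim q567 [ 2.22 -0.57  0.21  1.16] err 0.000
26 p [ 0.407 -0.292  0.272] lid min [ 0.39 -0.38  0.17] max [ 0.5 -0.2] sim q567 [ 2.22 -0.59  0.17  1.16] err 0.000
27 p [ 0.415 -0.302  0.276] lid min [ 0.4  -0.39  0.18] max [ 0.51 -0.22] sim q567 [ 2.21 -0.61  0.12  1.16] err 0.000
```

```bash
cat > t6.py <<'E'
from t5 import *
ik.LO[4]=-.98; ik.HI[4]=1.6
for dphi in(0,8):
  for th in(50,56,60,64,68,72):
    P,Rr=lidpose(th,.005,.004); r=Rr*Tr*R.from_rotvec([np.radians(dphi),0,0]); p=P+Rr.apply(Tp)
    L=[x for x in ik.ik(p,r,n=12) if x[0]<1e-3]
    print(dphi,th,len(L),L[0][1] if L else '')
E
python3 t6.py
```

```text
fkerr [-0. -0. -0.]
tcp in lid [-0.003 -0.003  0.045]
0 50 4 [ 0.724  0.835 -0.283  2.048  1.537  0.06  -1.047]
0 56 0 
0 60 0 
0 64 0 
0 68 0 
0 72 0 
8 50 7 [ 0.53   0.828 -0.024  1.945 -0.277  0.224  0.702]
8 56 7 [ 0.612  0.825 -0.125  2.006 -0.492  0.077  0.946]
8 60 5 [ 1.049  0.976 -0.866  2.03   1.6    0.51  -1.008]
8 64 0 
8 68 0 
8 72 0
```

```bash
cat > t7.py <<'E'
from t5 import *
ref=np.array([.9,.96,-.5,2.2,2.4,.55,-1.9]); qF=near(pf,rf,ref); print('F',qF,np.abs(fk(qF)[0]-pf).max())
qs=near(p0+[0,0,.14],r0,q0)
q1=np.array([.5,.4,0,2.2,.1,.35,-.1]); q2=q1+[.2,0,-.2,0,2.2,0,-2.0]
pw,rw=tcp(lidpose(65,.05,.10)); q3=near(pw,rw,qF); print('W3',q3,np.abs(fk(q3)[0]-pw).max())
seg=[(qs,q1,12),(q1,q2,18),(q2,q3,10),(q3,qF,8)]
q=qs.copy(); path=[]
for a,b,n in seg:
    for k in range(1,n+1):
        w=a+(b-a)*k/n; P=fk(w); path.append(w); qo=q; q=dls(q,*P); c=lidz(*P)
        print(n,k,'p',P[0].round(3),'lid min',c.min(0).round(2),'max',c.max(0)[:2].round(2),'sim',q.round(2),'dq %.2f'%np.abs(q-qo).max(),'err %.3f %.2f'%(np.linalg.norm(fk(q)[0]-P[0]),(P[1].inv()*fk(q)[1]).magnitude())) if k%3==0 or k==n else 0
pickle.dump((qs,path),open('path.pkl','wb'))
E
python3 t7.py
```

```text
fkerr [-0. -0. -0.]
tcp in lid [-0.003 -0.003  0.045]
F [ 1.144  1.069 -0.836  2.254  2.735  0.616 -1.951] 4.6387183733065385e-06
W3 [ 1.104  0.727 -0.699  2.247  2.571  0.248 -1.971] 9.205772361131626e-06
12 3 p [ 0.499 -0.086  0.236] lid min [ 0.41 -0.18  0.17] max [0.61 0.01] sim [-0.02  0.72  0.08  1.65  0.05  1.14  0.13] dq 0.09 err 0.000 0.00
12 6 p [ 0.469 -0.159  0.238] lid min [ 0.4  -0.25  0.16] max [ 0.58 -0.07] sim [0.11 0.62 0.12 1.84 0.02 0.87 0.1 ] dq 0.09 err 0.000 0.00
12 9 p [ 0.426 -0.22   0.248] lid min [ 0.35 -0.33  0.16] max [ 0.55 -0.13] sim [ 0.24  0.51  0.16  2.02 -0.03  0.6   0.1 ] dq 0.09 err 0.000 0.00
12 12 p [ 0.374 -0.269  0.264] lid min [ 0.3  -0.38  0.17] max [ 0.5  -0.18] sim [ 0.39  0.41  0.16  2.21 -0.1   0.34  0.11] dq 0.09 err 0.000 0.00
18 3 p [ 0.363 -0.306  0.269] lid min [ 0.29 -0.42  0.17] max [ 0.49 -0.23] sim [0.29 0.42 0.32 2.21 0.   0.3  0.05] dq 0.05 err 0.000 0.00
18 6 p [ 0.365 -0.343  0.28 ] lid min [ 0.29 -0.45  0.17] max [ 0.49 -0.27] sim [0.21 0.44 0.46 2.22 0.07 0.21 0.02] dq 0.04 err 0.000 0.00
18 9 p [ 0.379 -0.375  0.295] lid 
[... 869 characters left out ...]
d min [ 0.46 -0.4   0.1 ] max [ 0.56 -0.23] sim [ 0.83  0.61 -0.26  2.25  0.5   0.06  0.03] dq 0.07 err 0.093 0.30
10 10 p [ 0.468 -0.306  0.196] lid min [ 0.46 -0.39  0.1 ] max [ 0.55 -0.22] sim [ 0.89  0.63 -0.33  2.26  0.55  0.06  0.02] dq 0.07 err 0.093 0.30
8 3 p [ 0.484 -0.31   0.157] lid min [ 0.48 -0.39  0.06] max [ 0.57 -0.22] sim [ 0.71  0.67 -0.06  2.28  0.8   0.06 -0.21] dq 0.12 err 0.155 0.50
8 6 p [ 0.501 -0.31   0.121] lid min [ 0.5  -0.39  0.02] max [ 0.58 -0.23] sim [ 0.2   0.67  0.53  2.24  1.7   0.19 -1.13] dq 0.36 err 0.231 0.89
8 8 p [ 0.512 -0.309  0.099] lid min [ 0.51 -0.39  0.  ] max [ 0.59 -0.22] sim [ 0.92  0.78 -0.19  2.34  2.42  0.5  -1.85] dq 0.36 err 0.270 0.66
```

```bash
cat > t8.py <<'E'
from t5 import *
def barpose(u,v,pitch,F=np.array([.570,-.310]),hd=-4.):
    h=np.radians(hd); ux=np.array([np.cos(h),np.sin(h)]); g=np.r_[F+ux*u,.102+v]; r=tool(hd,pitch)
    # keep along-bar offset
    off=(lr.apply([Tp[0],Tp[1],0]))  # unused small
    return g+r.apply([0,0,.005])+np.r_[-ux[1]*Tp[1],ux[0]*Tp[1],0],r
G=[('lift',(p0+[0,0,.13],r0)),('mid',((.50,-.18,.27),tool(5,-10))),('over',barpose(-.048,.13,P)) if 0 else None]
def run(pitch,verbose=True):
    q=q0.copy(); p,r=p0,r0
    seq=[(p0+[0,0,.13],r0),((.50,-.18,.28),tool(7,-10)),barpose(-.060,.15,pitch),barpose(-.052,.045,pitch),barpose(-.058,-.0014,pitch)]
    for gp,gr in seq:
        gp=np.array(gp); a=(r.inv()*gr).as_rotvec(); n=int(max(np.linalg.norm(gp-p)/.03,np.linalg.norm(a)/.1))+1
        for k in range(1,n+1): q=dls(q,p+(gp-p)*k/n,r*R.from_rotvec(a*k/n))
        p,r=gp,gr
        print(pitch,p.round(3),q.round(2),'err %.4f %.3f'%(np.linalg.norm(fk(q)[0]-p),(r.inv()*fk(q)[1]).magnitude()))
    return seq
for pt in(10,14,18): run(pt)
E
sed -i "/^G=/d" t8.py; python3 t8.py
```

```text
fkerr [-0. -0. -0.]
tcp in lid [-0.003 -0.003  0.045]
10 [ 0.515 -0.006  0.23 ] [-0.15  0.84  0.04  1.47  0.07  1.39  0.15] err 0.0000 0.000
10 [ 0.5  -0.18  0.28] [0.19 0.6  0.05 1.69 0.04 1.02 0.34] err 0.0000 0.000
10 [ 0.511 -0.309  0.247] [ 0.52  0.6  -0.02  1.81 -0.11  0.57  0.52] err 0.0000 0.000
10 [ 0.519 -0.309  0.142] [ 0.53  0.77 -0.05  1.88 -0.12  0.34  0.54] err 0.0000 0.000
10 [ 0.513 -0.309  0.096] [ 0.54  0.84 -0.06  1.91 -0.12  0.23  0.55] err 0.0000 0.000
14 [ 0.515 -0.006  0.23 ] [-0.15  0.84  0.04  1.47  0.07  1.39  0.15] err 0.0000 0.000
14 [ 0.5  -0.18  0.28] [0.19 0.6  0.05 1.69 0.04 1.02 0.34] err 0.0000 0.000
14 [ 0.511 -0.309  0.247] [ 0.56  0.58 -0.06  1.87 -0.15  0.47  0.57] err 0.0000 0.000
14 [ 0.519 -0.309  0.142] [ 0.57  0.76 -0.1   1.93 -0.16  0.23  0.59] err 0.0000 0.000
14 [ 0.513 -0.309  0.096] [ 0.59  0.84 -0.12  1.97 -0.16  0.12  0.61] err 0.0000 0.000
18 [ 0.515 -0.006  0.23 ] [-0.15  0.84  0.04  1.47  0.07  1.39  0.15] err 0.0000 0.000
18 [ 0.5  -0.18  0.28] [0.19 0.6  0.05 1.69 0.04 1.02 0.34] err 0.0000 0.000
18 [ 0.511 -0.309  0.247] [ 0.62  0.57 -0.13  1.92 -0.18  0.37  0.62] err 0.0000 0.000
18 [ 0.519 -0.309  0.142] [ 0.63  0.76 -0.17  1.99 -0.19  0.12  0.64] err 0.0000 0.000
18 [ 0.513 -0.309  0.096] [ 0.65  0.84 -0.19  2.02 -0.18  0.06  0.66] err 0.0151 0.049
```

```bash
cat >> t8.py <<'E'
E
sed -i '/^for pt/d' t8.py; cat > p1.py <<'E'
from t8 import *
plan([(p0+[0,0,.13],r0),((.50,-.18,.28),tool(7,-10)),barpose(-.060,.15,15)])
E
python3 p1.py
```

```text
fkerr [-0. -0. -0.]
tcp in lid [-0.003 -0.003  0.045]
t [  -0.2  -69.1 -110.1] a [0. 0. 0.] rows>=3.1
t [-161.2  -83.8   -6. ] a [-0.385  0.069  0.175] rows>=4.4
t [-129.2    1.2   33.1] a [-0.435 -0.008  0.193] rows>=3.8
```

{"name": "apply_moves", "arguments": {
  "deltas": [
    {"tx": 0, "ty": -14, "tz": -22, "ax": 0, "ay": 0, "az": 0},
    {"tx": 0, "ty": -28, "tz": -44, "ax": 0, "ay": 0, "az": 0},
    {"tx": 0, "ty": -42, "tz": -66, "ax": 0, "ay": 0, "az": 0},
    {"tx": 0, "ty": -56, "tz": -88, "ax": 0, "ay": 0, "az": 0},
    {"tx": 0, "ty": -69, "tz": -110, "ax": 0, "ay": 0, "az": 0},
    {"tx": 0, "ty": -69, "tz": -110, "ax": 0, "ay": 0, "az": 0}
  ]
}}

```text
t: 5.02
ee_pos: [0.517, -0.0057, 0.2328]
eef_rot: [0.568, 0.776, -0.222, -0.16]
force: [1.4, -0.3, -2.1]
grip_width: 0.089
grip_force: 49.3
```

{"name": "apply_moves", "arguments": {
  "deltas": [
    {"tx": -27, "ty": -14, "tz": -1, "ax": -0.064, "ay": 0.012, "az": 0.029},
    {"tx": -54, "ty": -28, "tz": -2, "ax": -0.128, "ay": 0.023, "az": 0.058},
    {"tx": -81, "ty": -42, "tz": -3, "ax": -0.192, "ay": 0.035, "az": 0.087},
    {"tx": -108, "ty": -56, "tz": -4, "ax": -0.256, "ay": 0.046, "az": 0.116},
    {"tx": -135, "ty": -70, "tz": -5, "ax": -0.32, "ay": 0.058, "az": 0.145},
    {"tx": -161, "ty": -84, "tz": -6, "ax": -0.385, "ay": 0.069, "az": 0.175},
    {"tx": -161, "ty": -84, "tz": -6, "ax": -0.385, "ay": 0.069, "az": 0.175}
  ]
}}

```text
t: 5.6
ee_pos: [0.4952, -0.1897, 0.2808]
eef_rot: [0.666, 0.741, -0.068, -0.056]
force: [-1.3, -1.8, -3.3]
grip_width: 0.089
grip_force: 49.5
```

```bash
sed -i 's/^lr=/p0,r0=np.array([ 0.51547151, -0.00593773,  0.10002681]),R.from_quat([ 0.56678905,  0.77600451, -0.22400647, -0.16244465])\nlr=/' t3.py; python3 - <<'E'
from t8 import *
print(o['t'],o['q'],o['ee_pos'],o['force'],o['grip_width'])
plan([barpose(-.060,.15,15),barpose(-.048,.045,15)])
E
```

```text
fkerr [-0. -0. -0.]
tcp in lid [-0.003 -0.003  0.045]
5.6 [0.201 0.596 0.065 1.691 0.04  1.017 0.341] [ 0.495 -0.19   0.281] [-1.253 -1.821 -3.27 ] 0.08855038929330462
t [-119.8    9.1   33.6] a [-0.436  0.001  0.179] rows>=3.8
t [  0.  -15.6 104.5] a [0. 0. 0.] rows>=2.5
```

{"name": "apply_moves", "arguments": {
  "deltas": [
    {"tx": -30, "ty": 0, "tz": 8, "ax": -0.09, "ay": 0, "az": 0.04},
    {"tx": -60, "ty": 1, "tz": 16, "ax": -0.18, "ay": 0, "az": 0.08},
    {"tx": -90, "ty": 1, "tz": 24, "ax": -0.27, "ay": 0, "az": 0.12},
    {"tx": -115, "ty": 1, "tz": 30, "ax": -0.36, "ay": -0.005, "az": 0.16},
    {"tx": -129, "ty": 1, "tz": 33, "ax": -0.435, "ay": -0.008, "az": 0.193},
    {"tx": -129, "ty": 1, "tz": 33, "ax": -0.435, "ay": -0.008, "az": 0.193},
    {"tx": -129, "ty": 1, "tz": 33, "ax": -0.435, "ay": -0.008, "az": 0.193},
    {"tx": -129, "ty": 1, "tz": 33, "ax": -0.435, "ay": -0.008, "az": 0.193}
  ]
}}

```text
t: 6.27
ee_pos: [0.5102, -0.3068, 0.2458]
eef_rot: [0.724, 0.677, 0.088, 0.093]
force: [0.6, -0.2, -2.4]
grip_width: 0.093
grip_force: 49.4
```

```bash
python3 - <<'E'
from t8 import *
print(o['t'],o['q'],o['ee_pos'],o['force'],o['grip_width'])
plan([barpose(-.048,.045,15)])
from rig import camera
for n in('side','top'): cv2.imwrite(f'pics/{n}3.png',camera(n)[:,:,::-1])
s=cv2.imread('pics/side3.png'); t=cv2.imread('pics/top3.png')
A=np.zeros((600,800,3),np.uint8); A[:,:400]=crop(s,230,200,200,300,2)[:600]if 0 else cv2.resize(s[180:480,220:420],(400,600)); A[:300,400:]=cv2.resize(t[180:330,360:560],(400,300)); A[300:,400:]=cv2.resize(t[200:350,230:430],(400,300)); cv2.imwrite('pics/m3.png',A)
E
```

```text
fkerr [-0. -0. -0.]
tcp in lid [-0.003 -0.003  0.045]
6.2667 [ 0.577  0.582 -0.086  1.885 -0.147  0.448  0.569] [ 0.51  -0.307  0.246] [ 0.57  -0.245 -2.355] 0.09332316813502947
t [ -2.1 -13.6 103.6] a [-0.005 -0.002  0.003] rows>=2.5
```

View pics/m3.png

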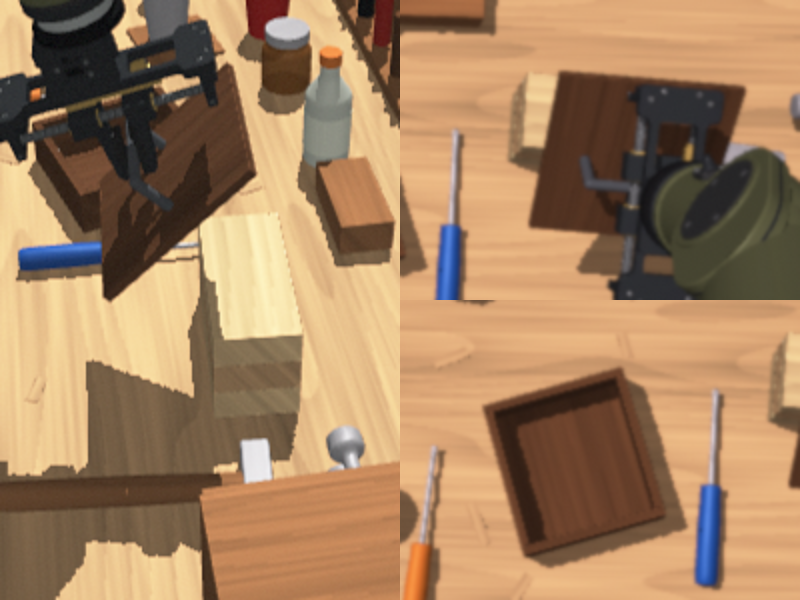

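{"name": "apply_moves", "arguments": {
  "deltas": [
    {"tx": -1, "ty": -4, "tz": 26, "ax": 0, "ay": 0, "az": 0},
    {"tx": -1, "ty": -7, "tz": 52, "ax": 0, "ay": 0, "az": 0},
    {"tx": -2, "ty": -10, "tz": 78, "ax": 0, "ay": 0, "az": 0},
    {"tx": -2, "ty": -14, "tz": 104, "ax": 0, "ay": 0, "az": 0},
    {"tx": -2, "ty": -14, "tz": 104, "ax": 0, "ay": 0, "az": 0},
    {"tx": -2, "ty": -14, "tz": 104, "ax": 0, "ay": 0, "az": 0}
  ]
}}

```text
t: 6.87
ee_pos: [0.523, -0.3095, 0.1412]
eef_rot: [0.724, 0.678, 0.088, 0.093]
force: [0.5, -0.6, -2.5]
grip_width: 0.089
grip_force: 49.4
```

```bash
python3 - <<'E'
from t8 import *
print(o['t'],o['q'],o['ee_pos'],o['force'],o['grip_width'],np.degrees(np.arccos(-R.from_quat(o['eef_rot']).as_matrix()[2,2])))
plan([barpose(-.048,.045,15),barpose(-.046,.0225,15),barpose(-.051,.011,15),barpose(-.0562,-.0013,15)])
for th in(47,50,54,58,62):
    a=np.radians(th);print(th,'u','v',[(u,round((49+u*np.sin(a))/np.cos(a),1)) for u in(-46,-50,-54,-56,-60)])
E
```

```text
fkerr [-0. -0. -0.]
tcp in lid [-0.003 -0.003  0.045]
6.8667 [ 0.583  0.761 -0.112  1.933 -0.152  0.221  0.589] [ 0.523 -0.31   0.141] [ 0.546 -0.635 -2.525] 0.08872263355288564 14.693983588671152
t [-0.1  0.4 -0.9] a [-0.005 -0.002  0.003] rows>=0.1
t [-0.  -3.9 22.3] a [0. 0. 0.] rows>=0.5
t [-0.  -7.8  9.8] a [0. 0. 0.] rows>=0.3
t [-0.  -8.2 10.5] a [0. 0. 0.] rows>=0.3
47 u v [(-46, np.float64(22.5)), (-50, np.float64(18.2)), (-54, np.float64(13.9)), (-56, np.float64(11.8)), (-60, np.float64(7.5))]
50 u v [(-46, np.float64(21.4)), (-50, np.float64(16.6)), (-54, np.float64(11.9)), (-56, np.float64(9.5)), (-60, np.float64(4.7))]
54 u v [(-46, np.float64(20.1)), (-50, np.float64(14.5)), (-54, np.float64(9.0)), (-56, np.float64(6.3)), (-60, np.float64(0.8))]
58 u v [(-46, np.float64(18.9)), (-50, np.float64(12.5)), (-54, np.float64(6.0)), (-56, np.float64(2.8)), (-60, np.float64(-3.6))]
62 u v [(-46, np.float64(17.9)), (-50, np.float64(10.3)), (-54, np.float64(2.8)), (-56, np.float64(-0.9)), (-60, np.float64(-8.5))]
```

{"name": "apply_moves", "arguments": {
  "deltas": [
    {"tx": 0, "ty": -2, "tz": 10, "ax": 0, "ay": 0, "az": 0},
    {"tx": 0, "ty": -5, "tz": 21, "ax": 0, "ay": 0, "az": 0},
    {"tx": 0, "ty": -5, "tz": 21, "ax": 0, "ay": 0, "az": 0},
    {"tx": 0, "ty": -5, "tz": 21, "ax": 0, "ay": 0, "az": 0}
  ]
}}

```text
t: 7.2
ee_pos: [0.5229, -0.3114, 0.1205]
eef_rot: [0.725, 0.676, 0.088, 0.094]
force: [0.5, 0.0, -2.2]
grip_width: 0.09
grip_force: 49.4
```

{"name": "apply_moves", "arguments": {
  "deltas": [
    {"tx": 0, "ty": 0, "tz": 0, "ax": 0, "ay": 0, "az": 0},
    {"tx": 0, "ty": 0, "tz": 0, "ax": 0, "ay": 0, "az": 0},
    {"tx": 0, "ty": -4, "tz": 5, "ax": 0, "ay": 0, "az": 0},
    {"tx": 0, "ty": -4, "tz": 5, "ax": 0, "ay": 0, "az": 0},
    {"tx": 0, "ty": -4, "tz": 5, "ax": 0, "ay": 0, "az": 0}
  ],
  "squeeze": 12
}}

```text
t: 7.62
ee_pos: [0.5199, -0.3114, 0.1145]
eef_rot: [0.725, 0.676, 0.088, 0.094]
force: [-1.8, -1.1, 0.2]
grip_width: 0.1
grip_force: 11.7
```

{"name": "apply_moves", "arguments": {
  "deltas": [
    {"tx": 0, "ty": -4, "tz": 5, "ax": 0, "ay": 0, "az": 0},
    {"tx": 0, "ty": -4, "tz": 5, "ax": 0, "ay": 0, "az": 0},
    {"tx": 0, "ty": -4, "tz": 5, "ax": 0, "ay": 0, "az": 0}
  ]
}}

```text
t: 7.87
ee_pos: [0.5173, -0.3112, 0.1083]
eef_rot: [0.725, 0.676, 0.088, 0.094]
force: [-3.8, -0.1, 1.1]
grip_width: 0.099
grip_force: 11.8
```

```bash
python3 - <<'E'
from t8 import *
print(o['t'],o['q'],o['ee_pos'],o['force'],o['moment'],o['grip_width'])
plan([barpose(-.0562,-.0013,15)])
from rig import camera
s=camera('side')[:,:,::-1]; cv2.imwrite('pics/side4.png',s)
cv2.imwrite('pics/m4.png',crop(s,250,230,150,150,4))
E
```

```text
fkerr [-0. -0. -0.]
tcp in lid [-0.003 -0.003  0.045]
7.8667 [ 0.598  0.816 -0.125  1.961 -0.15   0.138  0.599] [ 0.517 -0.311  0.108] [-3.77  -0.134  1.139] [-0.049  0.838 -0.006] 0.09934329628902668
t [ 2.  -5.5 11.4] a [-0.004  0.     0.   ] rows>=0.3
```

View pics/m4.png

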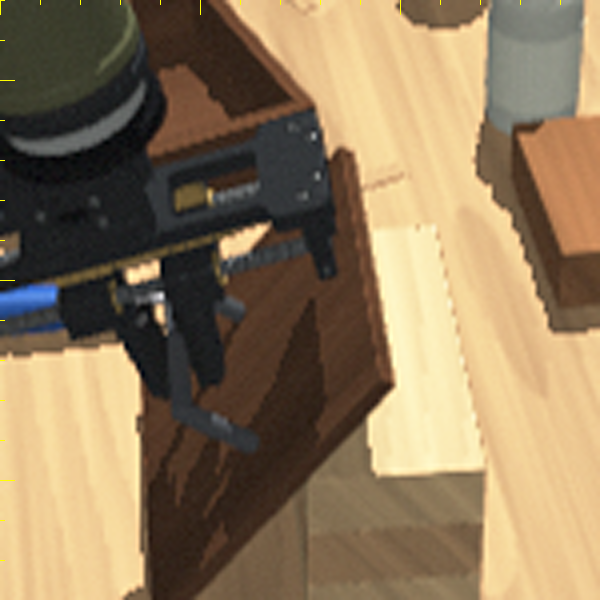

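{"name": "apply_moves", "arguments": {
  "deltas": [
    {"tx": 0, "ty": -3, "tz": 5, "ax": 0, "ay": 0, "az": 0},
    {"tx": 0, "ty": -3, "tz": 5, "ax": 0, "ay": 0, "az": 0},
    {"tx": 0, "ty": -3, "tz": 5, "ax": 0, "ay": 0, "az": 0}
  ]
}}

```text
t: 8.17
ee_pos: [0.516, -0.311, 0.1027]
eef_rot: [0.725, 0.676, 0.088, 0.094]
force: [-2.8, -0.6, 0.4]
grip_width: 0.098
grip_force: 11.8
```

{"name": "apply_moves", "arguments": {
  "deltas": [
    {"tx": 0, "ty": -3, "tz": 6, "ax": 0, "ay": 0, "az": 0},
    {"tx": 0, "ty": -3, "tz": 6, "ax": 0, "ay": 0, "az": 0},
    {"tx": 0, "ty": -3, "tz": 6, "ax": 0, "ay": 0, "az": 0}
  ]
}}

```text
t: 8.42
ee_pos: [0.5147, -0.3107, 0.0961]
eef_rot: [0.725, 0.676, 0.088, 0.094]
force: [-2.1, 0.9, -0.2]
grip_width: 0.097
grip_force: 11.8
```

```bash
python3 - <<'E'
from t8 import *
print(o['t'],o['q'],o['ee_pos'],o['force'],o['moment'],o['grip_width'])
plan([barpose(-.0562,-.0013,15)])
from rig import camera
s=camera('side')[:,:,::-1]; cv2.imwrite('pics/side5.png',s)
# project expected lid bottom edge & lid corners for theta 62
for th in (54,58,62,66):
    P,Rr=lidpose(th,0,0)
    print(th,[proj('side',P+Rr.apply([x,y,0])).round(0) for x in(-.088,.088) for y in(-.083,.083)])
E
```

```text
fkerr [-0. -0. -0.]
tcp in lid [-0.003 -0.003  0.045]
8.4167 [ 0.604  0.837 -0.131  1.972 -0.148  0.106  0.603] [ 0.515 -0.311  0.096] [-2.058  0.897 -0.231] [ 0.03   0.79  -0.015] 0.09745288047526293
t [1.7 0.1 0.2] a [-0.004 -0.     0.   ] rows>=0.0
54 [array([287., 390.]), array([284., 328.]), array([343., 330.]), array([333., 271.])]
58 [array([293., 390.]), array([289., 328.]), array([343., 327.]), array([333., 268.])]
62 [array([298., 390.]), array([294., 328.]), array([342., 325.]), array([332., 266.])]
66 [array([303., 389.]), array([298., 327.]), array([341., 323.]), array([331., 264.])]
```

{"name": "apply_moves", "arguments": {
  "deltas": [
    {"tx": 0, "ty": -1, "tz": 3, "ax": 0, "ay": 0, "az": 0},
    {"tx": 0, "ty": -1, "tz": 3, "ax": 0, "ay": 0, "az": 0},
    {"tx": 0, "ty": -1, "tz": 3, "ax": 0, "ay": 0, "az": 0}
  ]
}}

```text
t: 8.72
ee_pos: [0.5148, -0.311, 0.0936]
eef_rot: [0.725, 0.676, 0.088, 0.095]
force: [-3.1, -0.2, 1.2]
grip_width: 0.095
grip_force: 11.6
```

{"name": "apply_moves", "arguments": {
  "deltas": [
    {"tx": 0, "ty": -1, "tz": 3, "ax": 0, "ay": 0, "az": 0},
    {"tx": 0, "ty": -1, "tz": 3, "ax": 0, "ay": 0, "az": 0},
    {"tx": 0, "ty": -1, "tz": 3, "ax": 0, "ay": 0, "az": 0}
  ]
}}

```text
t: 8.97
ee_pos: [0.5154, -0.3113, 0.0912]
eef_rot: [0.725, 0.676, 0.088, 0.096]
force: [-3.9, 0.1, 6.2]
grip_width: 0.087
grip_force: 11.3
```

```bash
python3 - <<'E'
from h import *
from rig import camera
o=monitor.get_obs();print(o['t'],o['q'],o['ee_pos'],o['force'])
s=camera('side')[:,:,::-1]; cv2.imwrite('pics/side6.png',s)
cv2.imwrite('pics/m6.png',crop(s,250,250,130,150,4))
E
```

```text
8.9667 [ 0.60496568  0.84619744 -0.13330522  1.97319682 -0.1476398   0.09214409
  0.60425157] [ 0.51541513 -0.31131625  0.09117175] [-3.87380396  0.07390095  6.18213338]
```

View pics/m6.png

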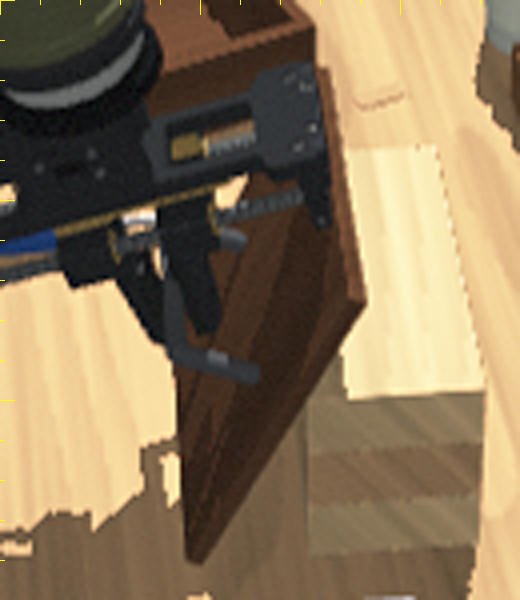

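{"name": "apply_moves", "arguments": {
  "deltas": [
    {"tx": 0, "ty": 0, "tz": -1, "ax": 0, "ay": 0, "az": 0},
    {"tx": 0, "ty": 0, "tz": -1, "ax": 0, "ay": 0, "az": 0},
    {"tx": 0, "ty": 0, "tz": -1, "ax": 0, "ay": 0, "az": 0},
    {"tx": 0, "ty": 0, "tz": -1, "ax": 0, "ay": 0, "az": 0}
  ],
  "grip": 19
}}

```text
t: 9.35
ee_pos: [0.515, -0.3108, 0.0913]
eef_rot: [0.725, 0.677, 0.088, 0.095]
force: [-0.7, 0.2, -1.1]
grip_width: 0.216
grip_force: 0.0
```

```bash
python3 - <<'E'
from h import *
from rig import camera
o=monitor.get_obs();print(o['t'],o['ee_pos'],o['force'],o['moment'],o['grip_width'])
s=camera('side')[:,:,::-1]; a=cv2.imread('pics/side6.png'); cv2.imwrite('pics/side7.png',s)
d=cv2.absdiff(s,a).max(2)[240:400,270:390]; print((d>40).sum())
# lid lower corner: dark-brown mask lowest point
m=(s[:,:,2].astype(int)<110)&(s[:,:,2].astype(int)-s[:,:,0]>25); ys,xs=np.where(m[330:400,285:325]); k=ys.argmax(); print(xs[k]+285,ys[k]+330)
E
```

```text
9.35 [ 0.51496732 -0.31081865  0.09130211] [-0.73466904  0.16839061 -1.12706873] [-0.11520941  0.24906587 -0.00261436] 0.2158221266523708
423
309 396
```

{"name": "apply_moves", "arguments": {
  "deltas": [
    {"tx": 0, "ty": 0, "tz": -8, "ax": 0, "ay": 0, "az": 0},
    {"tx": 0, "ty": 0, "tz": -18, "ax": 0, "ay": 0, "az": 0},
    {"tx": 0, "ty": 0, "tz": -30, "ax": 0, "ay": 0, "az": 0},
    {"tx": 0, "ty": 0, "tz": -45, "ax": 0, "ay": 0, "az": 0},
    {"tx": 0, "ty": 0, "tz": -70, "ax": 0, "ay": 0, "az": 0},
    {"tx": 0, "ty": 0, "tz": -100, "ax": 0, "ay": 0, "az": 0},
    {"tx": 0, "ty": -30, "tz": -140, "ax": 0, "ay": 0, "az": 0},
    {"tx": 0, "ty": -60, "tz": -170, "ax": 0, "ay": 0, "az": 0},
    {"tx": 0, "ty": -60, "tz": -170, "ax": 0, "ay": 0, "az": 0}
  ]
}}

```text
t: 10.15
ee_pos: [0.4079, -0.3042, 0.2436]
eef_rot: [0.726, 0.675, 0.086, 0.095]
force: [-0.2, 0.1, -0.0]
grip_width: 0.216
grip_force: 0.0
```

```bash
python3 - <<'E'
from t3 import *
from rig import camera
print(o['t'],o['q'],o['ee_pos'],o['force'])
s=camera('side')[:,:,::-1]; cv2.imwrite('pics/side8.png',s); t=camera('top')[:,:,::-1]; cv2.imwrite('pics/top8.png',t)
def dark(i): i=i.astype(int); return ((i[:,:,2]<125)&(i[:,:,2]-i[:,:,0]>18)).astype(np.uint8)
for n,i,(x0,x1,y0,y1) in(('side',s,(270,345,255,395)),('top',t,(405,520,225,330))):
    m=dark(i); w=np.zeros_like(m); w[y0:y1,x0:x1]=m[y0:y1,x0:x1]
    c=max(cv2.findContours(w,0,2)[0],key=cv2.contourArea); print(n,cv2.approxPolyDP(cv2.convexHull(c),3,True)[:,0].tolist())
for th in(56,60,62,66):
    P,Rr=lidpose(th,0,0); print(th,*[[proj(n,P+Rr.apply([x,y,.005])).round(0).tolist() for x in(-.088,.088) for y in(-.083,.083)] for n in('side','top')])
E
```

```text
fkerr [-0. -0. -0.]
tcp in lid [-0.003 -0.003  0.045]
10.15 [ 0.748  0.496 -0.174  2.113 -0.144  0.318  0.663] [ 0.408 -0.304  0.244] [-0.213  0.054 -0.027]
side [[326, 255], [340, 321], [344, 394], [286, 394], [270, 299], [270, 255]]
top [[416, 259], [430, 236], [511, 243], [519, 276], [510, 286], [479, 302], [415, 285]]
56 [[288.0, 389.0], [285.0, 327.0], [341.0, 328.0], [331.0, 269.0]] [[487.0, 300.0], [413.0, 293.0], [510.0, 244.0], [428.0, 236.0]]
60 [[293.0, 389.0], [289.0, 327.0], [340.0, 325.0], [331.0, 266.0]] [[487.0, 295.0], [413.0, 288.0], [511.0, 244.0], [428.0, 236.0]]
62 [[295.0, 389.0], [291.0, 327.0], [340.0, 324.0], [330.0, 265.0]] [[487.0, 293.0], [414.0, 286.0], [511.0, 244.0], [429.0, 236.0]]
66 [[300.0, 389.0], [296.0, 327.0], [338.0, 322.0], [329.0, 263.0]] [[487.0, 290.0], [414.0, 283.0], [512.0, 244.0], [429.0, 237.0]]
```

```bash
cat > t9.py <<'E'
from t5 import *
import ik
o=monitor.get_obs(); q0=o['q']
t=np.array([.613,.292,.072])
pk=plane('top',(196,297),.09); print('pink',pk)
for hd in(60,80,95,110):
  for pit in(45,55,65):
   for roll in(90,-90):
    r=tool(hd,pit,roll); L=[(np.abs(q-q0).sum(),q) for e,q in ik.ik(grasp(t,r),r,n=10,seed=1) if e<1e-3]
    if L:
        L.sort(key=lambda a:a[0]); c,q=L[0]; print(hd,pit,roll,'%.1f'%c,q,'el',fk(q,True)[2].round(2),'wr',fk(q,True)[3].round(2))
E
python3 t9.py
```

```text
fkerr [-0. -0. -0.]
tcp in lid [-0.003 -0.003  0.045]
pink [0.472 0.246 0.09 ]
60 45 90 7.0 [-0.233  1.037 -0.097  2.019  3.911  0.664  1.569] el [0.48 0.09 0.63] wr [0.5  0.1  0.29]
60 45 -90 5.5 [ 0.386  1.509 -1.387  1.989  2.159  0.757  0.725] el [ 0.51 -0.23  0.38] wr [0.5  0.1  0.29]
60 55 90 7.6 [ 0.239  1.271 -0.82   2.044  3.313  0.53   2.582] el [ 0.52 -0.15  0.51] wr [0.49 0.07 0.25]
60 55 -90 5.7 [ 0.432  1.55  -1.303  2.035  2.524  0.624  0.476] el [ 0.5  -0.25  0.36] wr [0.49 0.07 0.25]
60 65 90 7.7 [ 0.156  1.284 -0.574  2.063  3.787  0.821  2.148] el [ 0.53 -0.1   0.51] wr [0.47 0.05 0.2 ]
60 65 -90 6.1 [ 0.506  1.701 -1.349  2.048  2.756  0.584  0.452] el [ 0.48 -0.29  0.27] wr [0.47 0.05 0.2 ]
80 45 90 3.2 [ 0.228  1.199 -0.812  1.8   -0.258  0.069  0.029] el [ 0.51 -0.14  0.55] wr [0.58 0.08 0.29]
80 45 -90 5.1 [ 0.362  1.362 -1.149  1.795  1.364  0.335  1.674] el [ 0.51 -0.21  0.46] wr [0.57 0.08 0.29]
80 55 90 3.3 [ 0.351  1.335 -0.948  1.809 -0.841  0.06   0.755] el [ 0.51 -0.21  0.48] wr [0.57 0.04 0.25]
80 55 -90 5.3 [ 0.442  1.47  -1.195  1.806  1.362  0.228 
[... 852 characters left out ...]
  0.704 -2.167] el [ 0.53 -0.13  0.49] wr [0.64 0.01 0.2 ]
110 45 90 3.4 [-0.073  1.145 -0.244  1.446 -0.758  0.866  0.749] el [0.51 0.02 0.58] wr [0.69 0.09 0.29]
110 45 -90 6.6 [-0.144  1.137 -0.099  1.451 -0.899  0.938 -2.292] el [0.51 0.05 0.58] wr [0.69 0.09 0.29]
110 55 90 3.6 [ 0.05   1.235 -0.406  1.394 -0.711  0.925  0.759] el [ 0.53 -0.05  0.53] wr [0.7  0.06 0.25]
110 55 -90 6.7 [-0.066  1.21  -0.163  1.401 -0.945  1.049 -2.222] el [0.53 0.02 0.55] wr [0.7  0.06 0.25]
110 65 90 3.8 [ 0.178  1.359 -0.626  1.329 -0.576  0.967  0.697] el [ 0.54 -0.12  0.47] wr [0.71 0.03 0.2 ]
110 65 -90 6.8 [ 0.127  1.332 -0.506  1.333 -0.709  1.017 -2.351] el [ 0.54 -0.09  0.48] wr [0.71 0.03 0.2 ]
```

```bash
cat > t10.py <<'E'
from t5 import *
o=monitor.get_obs()
HD,PT=100,65
rg=tool(HD,PT,90); tin=np.array([.612,.2935,.0]); g=np.array([.612,.2935,.080])
ax_t=rg.inv().apply([0,0,1.]); # tin axis in tool
def mouth(p,r): return p+r.apply([0,0,-.005])+r.apply(ax_t)*.016
def foot(p,r): return p+r.apply([0,0,-.005])-r.apply(ax_t)*.074
def pourpose(M,hd,pt,rho):
    r=tool(hd,pt,90)*R.from_rotvec([0,0,np.radians(rho)]); return M-mouth(np.zeros(3),r),r
def sim(seq,q,p,r):
    for gp,gr in seq:
        gp=np.array(gp); a=(r.inv()*gr).as_rotvec(); n=int(max(np.linalg.norm(gp-p)/.03,np.linalg.norm(a)/.1))+1
        for k in range(1,n+1): q=dls(q,p+(gp-p)*k/n,r*R.from_rotvec(a*k/n))
        p,r=gp,gr
        print(p.round(3),q.round(2),'err %.4f %.3f'%(np.linalg.norm(fk(q)[0]-p),(r.inv()*fk(q)[1]).magnitude()),'n',n,'axis',r.apply(ax_t).round(2),'mouth',mouth(p,r).round(3))
    return q,p,r
seqA=[((.45,-.15,.32),tool(40,30,45)),((.53,.06,.25),tool(80,55,80)),(grasp(g,rg,.10),rg),(grasp(g,rg),rg)]
C=np.array([.517,-.0025,0])
if __name__=='__main__':
    q,p,r=sim(seqA,o['q'],o['ee_pos'],R.from_quat(o['eef_rot']))
    for hd,pt,s in((100,68,-1),(85,68,-1),(85,68,1)):
        print(hd,pt,s); sim([(grasp(g,rg)+[0,0,.12],rg),((.58,.12,.24),rg),pourpose(C+[0,0,.20],hd,pt,s*20)]+[pourpose(C+[0,0,.12],hd,pt,s*a) for a in(60,100,130,160,172)],q,p,r)
E
python3 t10.py
```

```text
fkerr [-0. -0. -0.]
tcp in lid [-0.003 -0.003  0.045]
[ 0.45 -0.15  0.32] [ 0.95  0.43 -0.6   2.11 -0.52  0.49  0.78] err 0.0000 0.000 n 6 axis [-0.15  0.71  0.69] mouth [ 0.446 -0.14   0.335]
[0.53 0.06 0.25] [ 0.76  0.9  -0.81  1.97 -0.7   0.58  0.79] err 0.0000 0.000 n 8 axis [-0.13  0.19  0.97] mouth [0.527 0.059 0.268]
[0.627 0.209 0.12 ] [ 0.37  1.28 -0.7   1.46 -0.58  0.88  0.66] err 0.0000 0.000 n 8 axis [-0. -0.  1.] mouth [0.628 0.204 0.138]
[0.611 0.298 0.078] [ 0.27  1.35 -0.75  1.5  -0.63  0.7   0.7 ] err 0.0000 0.000 n 4 axis [-0. -0.  1.] mouth [0.612 0.294 0.096]
100 68 -1
[0.611 0.298 0.198] [ 0.28  1.16 -0.77  1.55 -0.66  0.77  0.59] err 0.0000 0.000 n 5 axis [-0. -0.  1.] mouth [0.612 0.294 0.216]
[0.58 0.12 0.24] [ 0.54  1.07 -0.72  1.59 -0.57  1.01  0.62] err 0.0000 0.000 n 7 axis [-0. -0.  1.] mouth [0.581 0.116 0.258]
[0.521 0.004 0.183] [ 0.79  1.21 -0.8   1.63 -0.36  1.07  0.99] err 0.0000 0.000 n 5 axis [-0.29 -0.13  0.95] mouth [ 0.517 -0.002  0.2  ]
[0.528 0.008 0.109] [ 0.86  1.42 -1.    1.57 -0.06  1.    1.49] err 0.0000 0.000 n 7 axis [-0.73 -0.36  0.58
[... 2085 characters left out ...]
.2  ]
[0.505 0.007 0.109] [ 0.71  1.2  -0.44  1.85 -0.9   0.9   0.15] err 0.0000 0.000 n 7 axis [ 0.76 -0.29  0.58] mouth [ 0.517 -0.002  0.12 ]
[0.504 0.011 0.118] [ 0.64  1.17 -0.34  1.87 -0.98  0.97 -0.47] err 0.0036 0.014 n 7 axis [ 0.85 -0.53  0.01] mouth [ 0.517 -0.003  0.12 ]
[0.507 0.013 0.124] [ 0.64  1.16 -0.35  1.87 -0.98  0.97 -1.01] err 0.0029 0.011 n 6 axis [ 0.64 -0.67 -0.38] mouth [ 0.517 -0.003  0.12 ]
[0.513 0.014 0.128] [ 0.64  1.15 -0.35  1.86 -0.98  0.98 -1.55] err 0.0028 0.011 n 6 axis [ 0.25 -0.74 -0.63] mouth [ 0.517 -0.003  0.12 ]
[0.516 0.014 0.129] [ 0.63  1.15 -0.35  1.85 -0.98  0.98 -1.77] err 0.0018 0.007 n 3 axis [ 0.06 -0.74 -0.67] mouth [ 0.517 -0.003  0.12 ]
```

```bash
python3 - <<'E'
from t10 import *
plan(seqA[:3])
E
```

```text
fkerr [-0. -0. -0.]
tcp in lid [-0.003 -0.003  0.045]
t [156.7  46.5 -68.3] a [-0.116  0.363  0.063] rows>=4.2
t [172.8  18.1 158.8] a [0.226 0.584 0.072] rows>=5.6
t [-24.6  66.4 208.2] a [ 0.286  0.198 -0.002] rows>=5.3
```

{"name": "apply_moves", "arguments": {
  "deltas": [
    {"tx": 40, "ty": 12, "tz": -20, "ax": -0.03, "ay": 0.09, "az": 0.015},
    {"tx": 80, "ty": 24, "tz": -36, "ax": -0.06, "ay": 0.18, "az": 0.03},
    {"tx": 120, "ty": 36, "tz": -52, "ax": -0.09, "ay": 0.27, "az": 0.045},
    {"tx": 157, "ty": 47, "tz": -68, "ax": -0.116, "ay": 0.363, "az": 0.063},
    {"tx": 157, "ty": 47, "tz": -68, "ax": -0.116, "ay": 0.363, "az": 0.063}
  ],
  "grip": 88
}}

```text
t: 10.67
ee_pos: [0.4534, -0.1465, 0.3193]
eef_rot: [0.71, 0.653, 0.262, 0.008]
force: [-0.1, -1.1, -0.8]
grip_width: 0.567
grip_force: 0.0
```

{"name": "apply_moves", "arguments": {
  "deltas": [
    {"tx": 29, "ty": 3, "tz": 26, "ax": 0.037, "ay": 0.097, "az": 0.012},
    {"tx": 58, "ty": 6, "tz": 53, "ax": 0.075, "ay": 0.195, "az": 0.024},
    {"tx": 86, "ty": 9, "tz": 79, "ax": 0.113, "ay": 0.292, "az": 0.036},
    {"tx": 115, "ty": 12, "tz": 106, "ax": 0.15, "ay": 0.389, "az": 0.048},
    {"tx": 144, "ty": 15, "tz": 132, "ax": 0.188, "ay": 0.487, "az": 0.06},
    {"tx": 173, "ty": 18, "tz": 159, "ax": 0.226, "ay": 0.584, "az": 0.072},
    {"tx": 173, "ty": 18, "tz": 159, "ax": 0.226, "ay": 0.584, "az": 0.072},
    {"tx": 173, "ty": 18, "tz": 159, "ax": 0.226, "ay": 0.584, "az": 0.072},
    {"tx": 173, "ty": 18, "tz": 159, "ax": 0.226, "ay": 0.584, "az": 0.072}
  ]
}}

```text
t: 11.42
ee_pos: [0.5314, 0.0614, 0.2471]
eef_rot: [0.627, 0.628, 0.377, -0.266]
force: [-0.3, 0.1, -0.8]
grip_width: 0.998
grip_force: 0.0
```

```bash
python3 - <<'E'
from t10 import *
print(o['t'],o['q'],o['ee_pos'],o['force'],o['grip_width'])
plan(seqA[2:4])
E
```

```text
fkerr [-0.  0. -0.]
tcp in lid [-0.003 -0.003  0.045]
11.4167 [ 0.761  0.911 -0.832  1.962 -0.662  0.565  0.752] [0.531 0.061 0.247] [-0.289  0.089 -0.829] 0.9979628106405193
t [-23.   66.3 204.9] a [ 0.282  0.198 -0.002] rows>=5.2
t [  0.  -0. 100.] a [0. 0. 0.] rows>=2.4
```

{"name": "apply_moves", "arguments": {
  "deltas": [
    {"tx": -4, "ty": 11, "tz": 34, "ax": 0.047, "ay": 0.033, "az": 0},
    {"tx": -8, "ty": 22, "tz": 68, "ax": 0.094, "ay": 0.066, "az": 0},
    {"tx": -12, "ty": 33, "tz": 102, "ax": 0.141, "ay": 0.099, "az": 0},
    {"tx": -15, "ty": 44, "tz": 137, "ax": 0.188, "ay": 0.132, "az": 0},
    {"tx": -19, "ty": 55, "tz": 171, "ax": 0.235, "ay": 0.165, "az": 0},
    {"tx": -23, "ty": 66, "tz": 205, "ax": 0.282, "ay": 0.198, "az": -0.002},
    {"tx": -23, "ty": 66, "tz": 205, "ax": 0.282, "ay": 0.198, "az": -0.002},
    {"tx": -23, "ty": 66, "tz": 205, "ax": 0.282, "ay": 0.198, "az": -0.002},
    {"tx": -23, "ty": 66, "tz": 205, "ax": 0.282, "ay": 0.198, "az": -0.002}
  ]
}}

```text
t: 12.17
ee_pos: [0.6272, 0.2079, 0.1233]
eef_rot: [0.542, 0.647, 0.347, -0.41]
force: [-0.3, 0.5, 0.1]
grip_width: 0.997
grip_force: 0.0
```

```bash
python3 - <<'E'
from t10 import *
print(o['t'],o['q'],o['ee_pos'],o['force'],o['grip_width'])
plan(seqA[3:4])
from rig import camera
s=camera('side')[:,:,::-1]; t=camera('top')[:,:,::-1]; cv2.imwrite('pics/side9.png',s); cv2.imwrite('pics/top9.png',t)
A=np.zeros((400,800,3),np.uint8); A[:,:400]=crop(s,260,130,100,100,4); A[:,400:]=crop(t,140,180,100,100,4); cv2.imwrite('pics/m9.png',A)
E
```

```text
fkerr [-0.  0. -0.]
tcp in lid [-0.003 -0.003  0.045]
12.1667 [ 0.384  1.279 -0.722  1.468 -0.552  0.868  0.642] [0.627 0.208 0.123] [-0.333  0.453  0.097] 0.9968392780480281
t [ -2.4  -0.4 102.1] a [0.003 0.001 0.003] rows>=2.4
```

{"name": "apply_moves", "arguments": {
  "deltas": [
    {"tx": -2, "ty": 0, "tz": 25, "ax": 0, "ay": 0, "az": 0},
    {"tx": -2, "ty": 0, "tz": 50, "ax": 0, "ay": 0, "az": 0},
    {"tx": -2, "ty": 0, "tz": 70, "ax": 0, "ay": 0, "az": 0},
    {"tx": -2, "ty": 0, "tz": 70, "ax": 0, "ay": 0, "az": 0}
  ]
}}

```text
t: 12.6
ee_pos: [0.6132, 0.2732, 0.0919]
eef_rot: [0.54, 0.646, 0.346, -0.414]
force: [-1.0, -0.0, 0.0]
grip_width: 0.997
grip_force: 0.0
```

{"name": "apply_moves", "arguments": {
  "deltas": [
    {"tx": 0, "ty": 0, "tz": 10, "ax": 0, "ay": 0, "az": 0},
    {"tx": 0, "ty": 0, "tz": 20, "ax": 0, "ay": 0, "az": 0},
    {"tx": 0, "ty": 0, "tz": 31, "ax": 0, "ay": 0, "az": 0},
    {"tx": 0, "ty": 0, "tz": 31, "ax": 0, "ay": 0, "az": 0},
    {"tx": 0, "ty": 0, "tz": 31, "ax": 0, "ay": 0, "az": 0}
  ]
}}

```text
t: 13.02
ee_pos: [0.6108, 0.299, 0.0775]
eef_rot: [0.541, 0.646, 0.346, -0.412]
force: [0.3, 0.1, -0.1]
grip_width: 0.999
grip_force: 0.0
```

```bash
python3 - <<'E'
from t10 import *
print(o['t'],o['q'],o['ee_pos'],o['force'],o['moment'],o['grip_width'])
plan(seqA[3:4])
E
```

```text
fkerr [-0.  0. -0.]
tcp in lid [-0.003 -0.003  0.045]
13.0167 [ 0.279  1.361 -0.769  1.504 -0.596  0.692  0.681] [0.611 0.299 0.078] [ 0.298  0.129 -0.077] [-0.896 -0.122  0.018] 0.9994449645590067
t [-0.1  0.2 -1.2] a [ 0.001 -0.003  0.001] rows>=0.0
```

Clean, no contact. Close on the tin.

{"name": "apply_moves", "arguments": {
  "deltas": [
    {"tx": 0, "ty": 0, "tz": 0, "ax": 0, "ay": 0, "az": 0},
    {"tx": 0, "ty": 0, "tz": 0, "ax": 0, "ay": 0, "az": 0},
    {"tx": 0, "ty": 0, "tz": 0, "ax": 0, "ay": 0, "az": 0},
    {"tx": 0, "ty": 0, "tz": 0, "ax": 0, "ay": 0, "az": 0},
    {"tx": 0, "ty": 0, "tz": 0, "ax": 0, "ay": 0, "az": 0},
    {"tx": 0, "ty": 0, "tz": 0, "ax": 0, "ay": 0, "az": 0}
  ],
  "grip": 40,
  "squeeze": 30
}}

```text
t: 13.52
ee_pos: [0.6107, 0.2987, 0.0777]
eef_rot: [0.541, 0.646, 0.347, -0.412]
force: [-2.4, -0.8, 1.4]
grip_width: 0.751
grip_force: 29.3
```

```bash
python3 - <<'E'
from t10 import *
print(o['t'],o['ee_pos'],o['force'],o['moment'],o['grip_width']*88.1,o['grip_force'])
p,r=o['ee_pos'],R.from_quat(o['eef_rot'])
plan([(p+[0,0,.12],r),((.585,.12,.235),r),pourpose(C+[-.005,.015,.17],88,68,20)])
E
```

```text
fkerr [-0.  0. -0.]
tcp in lid [-0.003 -0.003  0.045]
13.5167 [0.611 0.299 0.078] [-2.393 -0.782  1.41 ] [-0.666  0.157  0.335] 66.2019190832438 29.347896426375062
t [108.9   0.1 -50.4] a [0. 0. 0.] rows>=2.9
t [ -38.1  -56.3 -171.4] a [0. 0. 0.] rows>=4.4
t [-110.7  -94.3  -44.1] a [-0.182  0.082  0.432] rows>=3.8
```

{"name": "apply_moves", "arguments": {
  "deltas": [
    {"tx": 18, "ty": 0, "tz": -8, "ax": 0, "ay": 0, "az": 0},
    {"tx": 45, "ty": 0, "tz": -21, "ax": 0, "ay": 0, "az": 0},
    {"tx": 75, "ty": 0, "tz": -35, "ax": 0, "ay": 0, "az": 0},
    {"tx": 109, "ty": 0, "tz": -50, "ax": 0, "ay": 0, "az": 0},
    {"tx": 109, "ty": 0, "tz": -50, "ax": 0, "ay": 0, "az": 0}
  ],
  "squeeze": 40
}}

```text
t: 13.93
ee_pos: [0.6133, 0.301, 0.2056]
eef_rot: [0.539, 0.646, 0.351, -0.41]
force: [0.1, 1.3, -1.3]
grip_width: 0.745
grip_force: 39.4
```

{"name": "apply_moves", "arguments": {
  "deltas": [
    {"tx": -6, "ty": -9, "tz": -28, "ax": 0, "ay": 0, "az": 0},
    {"tx": -13, "ty": -19, "tz": -57, "ax": 0, "ay": 0, "az": 0},
    {"tx": -19, "ty": -28, "tz": -86, "ax": 0, "ay": 0, "az": 0},
    {"tx": -25, "ty": -37, "tz": -114, "ax": 0, "ay": 0, "az": 0},
    {"tx": -32, "ty": -47, "tz": -143, "ax": 0, "ay": 0, "az": 0},
    {"tx": -38, "ty": -56, "tz": -171, "ax": 0, "ay": 0, "az": 0},
    {"tx": -38, "ty": -56, "tz": -171, "ax": 0, "ay": 0, "az": 0}
  ]
}}

```text
t: 14.52
ee_pos: [0.5876, 0.1127, 0.232]
eef_rot: [0.547, 0.644, 0.346, -0.407]
force: [0.7, -1.6, -3.2]
grip_width: 0.746
grip_force: 39.4
```

{"name": "apply_moves", "arguments": {
  "deltas": [
    {"tx": -22, "ty": -19, "tz": -9, "ax": -0.036, "ay": 0.016, "az": 0.086},
    {"tx": -44, "ty": -38, "tz": -18, "ax": -0.073, "ay": 0.033, "az": 0.173},
    {"tx": -66, "ty": -57, "tz": -26, "ax": -0.109, "ay": 0.049, "az": 0.259},
    {"tx": -88, "ty": -76, "tz": -35, "ax": -0.146, "ay": 0.066, "az": 0.346},
    {"tx": -111, "ty": -94, "tz": -44, "ax": -0.182, "ay": 0.082, "az": 0.432},
    {"tx": -111, "ty": -94, "tz": -44, "ax": -0.182, "ay": 0.082, "az": 0.432},
    {"tx": -111, "ty": -94, "tz": -44, "ax": -0.182, "ay": 0.082, "az": 0.432},
    {"tx": -111, "ty": -94, "tz": -44, "ax": -0.182, "ay": 0.082, "az": 0.432}
  ]
}}

```text
t: 15.18
ee_pos: [0.5086, 0.0194, 0.1523]
eef_rot: [0.688, 0.464, 0.329, -0.451]
force: [-0.7, -0.5, -2.6]
grip_width: 0.75
grip_force: 39.4
```

```bash
python3 - <<'E'
from t10 import *
p,r=o['ee_pos'],R.from_quat(o['eef_rot'])
print(o['t'],o['q'],p,o['force'],o['grip_width']*88.1,o['grip_force'],'mouth',mouth(p,r),r.apply(ax_t))
D=C+[-.005,.015,0]
S=[pourpose(D+[0,0,.13],88,70,60),pourpose(D+[0,0,.12],88,70,95),pourpose(D+[0,0,.12],88,72,130),pourpose(D+[0,0,.12],88,74,165)]
plan(S); sim(S,o['q'],p,r)
E
```

```text
fkerr [-0.  0. -0.]
tcp in lid [-0.003 -0.003  0.045]
15.1833 [ 0.79   1.178 -0.662  1.841 -0.689  0.83   0.59 ] [0.509 0.019 0.152] [-0.704 -0.451 -2.605] 66.0543667411369 39.39510540800086 mouth [0.513 0.013 0.169] [ 0.305 -0.083  0.949]
t [-31.3   1.8  14. ] a [0.025 0.027 0.699] rows>=5.6
t [-2.1 -0.2  3.4] a [-0.     0.     0.611] rows>=4.9
t [ 2.6 -8.7 -0.3] a [ 0.033 -0.014  0.611] rows>=4.9
t [ 2.4 -8.6 -0.5] a [ 0.019 -0.03   0.611] rows>=4.9
[0.5   0.022 0.119] [ 0.7   1.21 -0.48  1.84 -0.86  0.93  0.12] err 0.0000 0.000 n 8 axis [ 0.78 -0.27  0.57] mouth [0.512 0.012 0.13 ]
[0.498 0.024 0.117] [ 0.61  1.18 -0.31  1.86 -0.98  1.03 -0.36] err 0.0010 0.004 n 7 axis [ 0.89 -0.46  0.07] mouth [0.512 0.012 0.12 ]
[0.501 0.027 0.125] [ 0.6   1.19 -0.31  1.84 -0.98  1.07 -0.97] err 0.0034 0.013 n 7 axis [ 0.67 -0.61 -0.42] mouth [0.512 0.012 0.12 ]
[0.509 0.028 0.13 ] [ 0.6   1.2  -0.32  1.82 -0.98  1.1  -1.6 ] err 0.0035 0.012 n 7 axis [ 0.21 -0.66 -0.73] mouth [0.512 0.012 0.12 ]
```

```bash
python3 - <<'E'
from t10 import *
p,r=o['ee_pos'],R.from_quat(o['eef_rot'])
D=C+[-.015,.012,0]
S=[pourpose(D+[0,0,.165],88,70,60),pourpose(D+[0,0,.165],88,70,95),pourpose(D+[0,0,.15],88,72,130),pourpose(D+[0,0,.14],88,74,165)]
plan(S)
E
```

```text
fkerr [-0.  0. -0.]
tcp in lid [-0.003 -0.003  0.045]
t [ -5.3 -18.1  -2.2] a [0.025 0.027 0.699] rows>=5.6
t [ 2.6 -8.3 -0. ] a [-0.     0.     0.611] rows>=4.9
t [3.8 5.3 4.8] a [ 0.033 -0.014  0.611] rows>=4.9
t [ 8.5 -1.3  2.6] a [ 0.019 -0.03   0.611] rows>=4.9
```

{"name": "apply_moves", "arguments": {
  "deltas": [
    {"tx": -1, "ty": -3, "tz": 0, "ax": 0.004, "ay": 0.005, "az": 0.115},
    {"tx": -2, "ty": -6, "tz": -1, "ax": 0.008, "ay": 0.009, "az": 0.23},
    {"tx": -3, "ty": -9, "tz": -1, "ax": 0.012, "ay": 0.014, "az": 0.35},
    {"tx": -4, "ty": -12, "tz": -2, "ax": 0.017, "ay": 0.018, "az": 0.465},
    {"tx": -5, "ty": -15, "tz": -2, "ax": 0.021, "ay": 0.023, "az": 0.58},
    {"tx": -5, "ty": -18, "tz": -2, "ax": 0.025, "ay": 0.027, "az": 0.699},
    {"tx": -5, "ty": -18, "tz": -2, "ax": 0.025, "ay": 0.027, "az": 0.699}
  ]
}}

```text
t: 15.77
ee_pos: [0.4897, 0.0204, 0.1552]
eef_rot: [0.795, 0.199, 0.157, -0.552]
force: [-0.2, -0.7, -2.5]
grip_width: 0.747
grip_force: 39.4
```

{"name": "apply_moves", "arguments": {
  "deltas": [
    {"tx": 1, "ty": -2, "tz": 0, "ax": 0, "ay": 0, "az": 0.12},
    {"tx": 1, "ty": -4, "tz": 0, "ax": 0, "ay": 0, "az": 0.24},
    {"tx": 2, "ty": -5, "tz": 0, "ax": 0, "ay": 0, "az": 0.36},
    {"tx": 2, "ty": -7, "tz": 0, "ax": 0, "ay": 0, "az": 0.48},
    {"tx": 3, "ty": -8, "tz": 0, "ax": 0, "ay": 0, "az": 0.611},
    {"tx": 3, "ty": -8, "tz": 0, "ax": 0, "ay": 0, "az": 0.611}
  ]
}}

```text
t: 16.27
ee_pos: [0.4888, 0.023, 0.1631]
eef_rot: [0.818, -0.048, -0.015, -0.573]
force: [0.2, 0.6, -2.1]
grip_width: 0.748
grip_force: 39.4
```

{"name": "apply_moves", "arguments": {
  "deltas": [
    {"tx": 1, "ty": 1, "tz": 1, "ax": 0.006, "ay": -0.003, "az": 0.12},
    {"tx": 2, "ty": 2, "tz": 2, "ax": 0.013, "ay": -0.006, "az": 0.24},
    {"tx": 2, "ty": 3, "tz": 3, "ax": 0.02, "ay": -0.009, "az": 0.36},
    {"tx": 3, "ty": 4, "tz": 4, "ax": 0.027, "ay": -0.012, "az": 0.48},
    {"tx": 4, "ty": 5, "tz": 5, "ax": 0.033, "ay": -0.014, "az": 0.611}
  ]
}}

```text
t: 16.68
ee_pos: [0.4922, 0.0251, 0.1557]
eef_rot: [0.756, -0.287, -0.19, -0.556]
force: [0.7, 0.3, -3.1]
grip_width: 0.749
grip_force: 39.4
```

{"name": "apply_moves", "arguments": {
  "deltas": [
    {"tx": 2, "ty": 0, "tz": 0, "ax": 0.004, "ay": -0.006, "az": 0.12},
    {"tx": 4, "ty": 0, "tz": 1, "ax": 0.008, "ay": -0.012, "az": 0.24},
    {"tx": 5, "ty": -1, "tz": 2, "ax": 0.012, "ay": -0.018, "az": 0.36},
    {"tx": 7, "ty": -1, "tz": 2, "ax": 0.016, "ay": -0.024, "az": 0.48},
    {"tx": 8, "ty": -1, "tz": 3, "ax": 0.019, "ay": -0.03, "az": 0.611},
    {"tx": 8, "ty": -1, "tz": 3, "ax": 0.019, "ay": -0.03, "az": 0.611},
    {"tx": 8, "ty": -1, "tz": 3, "ax": 0.019, "ay": -0.03, "az": 0.611},
    {"tx": 8, "ty": -1, "tz": 3, "ax": 0.019, "ay": -0.03, "az": 0.611},
    {"tx": 8, "ty": -1, "tz": 3, "ax": 0.019, "ay": -0.03, "az": 0.611}
  ]
}}

```text
t: 17.43
ee_pos: [0.4984, 0.0259, 0.1508]
eef_rot: [0.627, -0.494, -0.356, -0.485]
force: [-0.2, -0.5, -1.6]
grip_width: 0.748
grip_force: 39.4
```

```bash
python3 - <<'E'
from t10 import *
from rig import camera
p,r=o['ee_pos'],R.from_quat(o['eef_rot'])
print(o['t'],o['q'],p,o['force'],o['grip_width']*88.1,o['grip_force'],'mouth',mouth(p,r),r.apply(ax_t))
for n in('top','side'): cv2.imwrite(f'pics/{n}10.png',camera(n)[:,:,::-1])
E
```

```text
fkerr [-0.  0. -0.]
tcp in lid [-0.003 -0.003  0.045]
17.4333 [ 0.621  1.162 -0.325  1.853 -0.987  1.105 -1.593] [0.498 0.026 0.151] [-0.244 -0.541 -1.571] 65.88991132661648 39.38760722035738 mouth [0.502 0.011 0.141] [ 0.22  -0.654 -0.723]
```

{"name": "apply_moves", "arguments": {
  "deltas": [
    {"tx": 0, "ty": 0, "tz": 0, "ax": -0.05, "ay": 0, "az": 0.12},
    {"tx": 0, "ty": 0, "tz": 0, "ax": 0, "ay": 0, "az": 0},
    {"tx": 0, "ty": 0, "tz": 0, "ax": -0.05, "ay": 0, "az": 0.12},
    {"tx": 0, "ty": 0, "tz": 0, "ax": 0, "ay": 0, "az": 0},
    {"tx": 0, "ty": 0, "tz": 0, "ax": 0, "ay": 0, "az": 0.12},
    {"tx": 0, "ty": 0, "tz": 0, "ax": 0, "ay": 0, "az": 0},
    {"tx": 0, "ty": 0, "tz": 0, "ax": 0, "ay": 0, "az": 0},
    {"tx": 0, "ty": 0, "tz": 0, "ax": 0, "ay": 0, "az": 0},
    {"tx": 0, "ty": 0, "tz": 0, "ax": 0, "ay": 0, "az": 0}
  ]
}}

```text
t: 18.28
ee_pos: [0.4983, 0.0257, 0.1507]
eef_rot: [0.626, -0.496, -0.358, -0.484]
force: [-0.5, -0.2, -1.9]
grip_width: 0.747
grip_force: 39.4
```

```bash
python3 - <<'E'
from t10 import *
from rig import camera
F=[]
for k in range(12): camera('top'); F.append(monitor.get_obs()['force'])
print(np.mean(F,0),np.std(F,0)); o=monitor.get_obs()
p,r=o['ee_pos'],R.from_quat(o['eef_rot'])
D=C+[-.015,.012,0]
S=[pourpose(D+[0,0,.155],88,72,130),pourpose(D+[0,0,.175],88,70,95),pourpose(D+[0,0,.185],88,70,60),pourpose(D+[0,0,.195],88,68,20),((.585,.12,.235),rg)]
plan(S)
E
```

```text
fkerr [-0.  0. -0.]
tcp in lid [-0.003 -0.003  0.045]
[ 0.097  0.086 -1.745] [0.409 0.498 0.379]
t [-10.2   4.3  -4.6] a [-0.018  0.031 -0.606] rows>=4.9
t [-9.3 -5.9 -6.1] a [-0.033  0.014 -0.611] rows>=4.9
t [ 1.8 -1.  -3.4] a [ 0.    -0.    -0.611] rows>=4.9
t [ 7.9  1.5 -3.9] a [-0.023 -0.027 -0.698] rows>=5.6
t [116.3  47.1  78.3] a [ 0.181 -0.085 -0.431] rows>=3.8
```

{"name": "apply_moves", "arguments": {
  "deltas": [
    {"tx": -2, "ty": 1, "tz": -1, "ax": -0.004, "ay": 0.006, "az": -0.12},
    {"tx": -4, "ty": 2, "tz": -2, "ax": -0.007, "ay": 0.012, "az": -0.24},
    {"tx": -6, "ty": 3, "tz": -3, "ax": -0.011, "ay": 0.018, "az": -0.36},
    {"tx": -8, "ty": 4, "tz": -4, "ax": -0.015, "ay": 0.025, "az": -0.48},
    {"tx": -10, "ty": 4, "tz": -5, "ax": -0.018, "ay": 0.031, "az": -0.606}
  ]
}}

```text
t: 19.3
ee_pos: [0.4915, 0.0234, 0.1603]
eef_rot: [0.756, -0.288, -0.19, -0.556]
force: [-0.1, -0.4, -1.6]
grip_width: 0.75
grip_force: 39.4
```

{"name": "apply_moves", "arguments": {
  "deltas": [
    {"tx": -2, "ty": -1, "tz": -1, "ax": -0.006, "ay": 0.003, "az": -0.12},
    {"tx": -4, "ty": -2, "tz": -2, "ax": -0.013, "ay": 0.006, "az": -0.24},
    {"tx": -6, "ty": -4, "tz": -4, "ax": -0.02, "ay": 0.009, "az": -0.36},
    {"tx": -8, "ty": -5, "tz": -5, "ax": -0.027, "ay": 0.012, "az": -0.48},
    {"tx": -9, "ty": -6, "tz": -6, "ax": -0.033, "ay": 0.014, "az": -0.611}
  ]
}}

```text
t: 19.72
ee_pos: [0.4884, 0.021, 0.1722]
eef_rot: [0.818, -0.05, -0.015, -0.573]
force: [-0.8, 0.7, -2.1]
grip_width: 0.744
grip_force: 39.4
```

{"name": "apply_moves", "arguments": {
  "deltas": [
    {"tx": 0, "ty": 0, "tz": -1, "ax": 0, "ay": 0, "az": -0.12},
    {"tx": 1, "ty": 0, "tz": -1, "ax": 0, "ay": 0, "az": -0.24},
    {"tx": 1, "ty": -1, "tz": -2, "ax": 0, "ay": 0, "az": -0.36},
    {"tx": 2, "ty": -1, "tz": -3, "ax": 0, "ay": 0, "az": -0.48},
    {"tx": 2, "ty": -1, "tz": -3, "ax": 0, "ay": 0, "az": -0.611}
  ]
}}

```text
t: 20.13
ee_pos: [0.4906, 0.0181, 0.1737]
eef_rot: [0.796, 0.195, 0.156, -0.552]
force: [-0.9, 0.9, -1.7]
grip_width: 0.746
grip_force: 39.4
```

{"name": "apply_moves", "arguments": {
  "deltas": [
    {"tx": 1, "ty": 0, "tz": -1, "ax": -0.004, "ay": -0.005, "az": -0.12},
    {"tx": 3, "ty": 1, "tz": -1, "ax": -0.008, "ay": -0.009, "az": -0.24},
    {"tx": 4, "ty": 1, "tz": -2, "ax": -0.012, "ay": -0.014, "az": -0.36},
    {"tx": 6, "ty": 1, "tz": -3, "ax": -0.016, "ay": -0.018, "az": -0.48},
    {"tx": 7, "ty": 1, "tz": -3, "ax": -0.02, "ay": -0.023, "az": -0.6},
    {"tx": 8, "ty": 2, "tz": -4, "ax": -0.023, "ay": -0.027, "az": -0.698},
    {"tx": 8, "ty": 2, "tz": -4, "ax": -0.023, "ay": -0.027, "az": -0.698}
  ]
}}

```text
t: 20.72
ee_pos: [0.4984, 0.0148, 0.1771]
eef_rot: [0.69, 0.46, 0.326, -0.454]
force: [0.3, -0.1, -1.4]
grip_width: 0.748
grip_force: 39.4
```

{"name": "apply_moves", "arguments": {
  "deltas": [
    {"tx": 23, "ty": 9, "tz": 16, "ax": 0.036, "ay": -0.017, "az": -0.086},
    {"tx": 46, "ty": 19, "tz": 31, "ax": 0.072, "ay": -0.034, "az": -0.172},
    {"tx": 70, "ty": 28, "tz": 47, "ax": 0.108, "ay": -0.051, "az": -0.258},
    {"tx": 93, "ty": 38, "tz": 63, "ax": 0.145, "ay": -0.068, "az": -0.345},
    {"tx": 116, "ty": 47, "tz": 78, "ax": 0.181, "ay": -0.085, "az": -0.431},
    {"tx": 116, "ty": 47, "tz": 78, "ax": 0.181, "ay": -0.085, "az": -0.431},
    {"tx": 116, "ty": 47, "tz": 78, "ax": 0.181, "ay": -0.085, "az": -0.431}
  ]
}}

```text
t: 21.3
ee_pos: [0.587, 0.1211, 0.2342]
eef_rot: [0.545, 0.643, 0.343, -0.416]
force: [0.4, -0.5, -1.4]
grip_width: 0.748
grip_force: 39.4
```

```bash
python3 - <<'E'
from t10 import *
p,r=o['ee_pos'],R.from_quat(o['eef_rot'])
print(o['t'],o['q'],p,o['force'],o['grip_width']*88.1,'mouth',mouth(p,r),r.apply(ax_t))
# mat centre, corrected half pixel
M=np.mean([plane('top',(a-.5,b-.5),.006) for a,b in((164.2,217),(210.7,210),(217.5,255),(170.2,263))],0); print('mat',M)
plan([((.600,.25,.22),rg)])
E
```

```text
fkerr [-0.  0. -0.]
tcp in lid [-0.003 -0.003  0.045]
21.3 [ 0.684  1.243 -1.124  1.558 -0.122  0.929  0.2  ] [0.587 0.121 0.234] [ 0.397 -0.461 -1.399] 65.90210109692336 mouth [0.588 0.117 0.252] [ 0.013 -0.001  1.   ]
mat [0.621 0.289 0.006]
t [ 39.8  35.  119. ] a [-0.003 -0.003 -0.012] rows>=3.1
```

{"name": "apply_moves", "arguments": {
  "deltas": [
    {"tx": 10, "ty": 9, "tz": 30, "ax": 0, "ay": 0, "az": -0.003},
    {"tx": 20, "ty": 18, "tz": 60, "ax": 0, "ay": 0, "az": -0.006},
    {"tx": 30, "ty": 27, "tz": 90, "ax": 0, "ay": 0, "az": -0.009},
    {"tx": 40, "ty": 35, "tz": 119, "ax": -0.003, "ay": -0.003, "az": -0.012},
    {"tx": 40, "ty": 35, "tz": 119, "ax": -0.003, "ay": -0.003, "az": -0.012},
    {"tx": 40, "ty": 35, "tz": 119, "ax": -0.003, "ay": -0.003, "az": -0.012},
    {"tx": 40, "ty": 35, "tz": 119, "ax": -0.003, "ay": -0.003, "az": -0.012}
  ]
}}

```text
t: 21.88
ee_pos: [0.6002, 0.246, 0.2174]
eef_rot: [0.545, 0.645, 0.345, -0.411]
force: [0.2, -0.5, -1.8]
grip_width: 0.748
grip_force: 39.4
```

```bash
python3 - <<'E'
from t10 import *
from rig import camera
p,r=o['ee_pos'],R.from_quat(o['eef_rot']); print(o['t'],o['q'],p,'mouth px',proj('top',mouth(p,r)),proj('side',mouth(p,r)),r.apply(ax_t))
t=camera('top')[:,:,::-1]; s=camera('side')[:,:,::-1]; cv2.imwrite('pics/top11.png',t); cv2.imwrite('pics/side11.png',s)
A=np.zeros((600,800,3),np.uint8); A[:400,:400]=crop(t,265,230,100,100,4)
u=proj('top',mouth(p,r)).astype(int); A[:400,400:]=crop(t,max(u[0]-50,0),max(u[1]-50,0),100,100,4)
A[400:,:400]=cv2.resize(s[200:300,220:420],(400,200)); A[400:,400:]=cv2.resize(t[200:310,380:600],(400,200)); cv2.imwrite('pics/m11.png',A)
E
```

```text
fkerr [-0.  0. -0.]
tcp in lid [-0.003 -0.003  0.045]
21.8833 [ 0.497  1.266 -1.126  1.583 -0.14   0.721  0.157] [0.6   0.246 0.217] mouth px [185.823 220.307] [298.766 129.105] [0.003 0.002 1.   ]
```

View pics/m11.png

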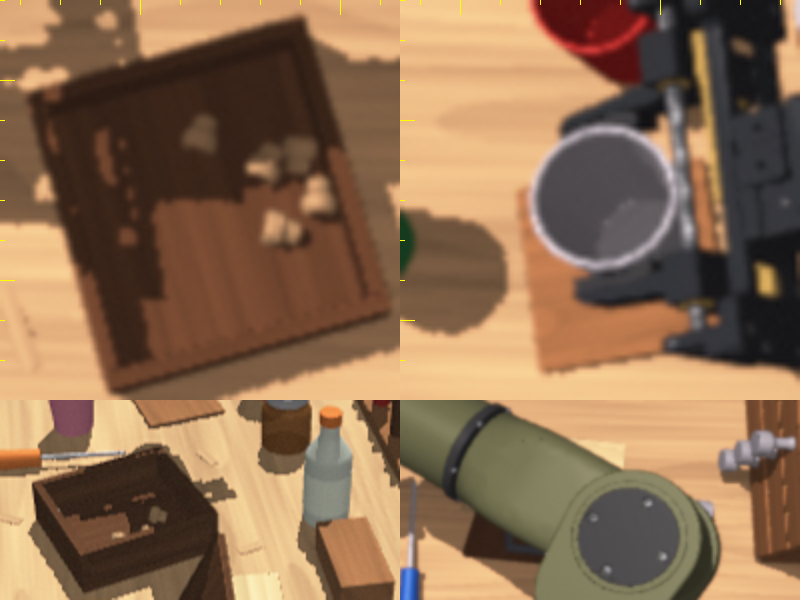

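```bash
python3 - <<'E'
from t10 import *
p,r=o['ee_pos'],R.from_quat(o['eef_rot']); m=mouth(p,r)
cam=plane('top',(185.25,218.75),m[2]); print('model',m,'cam',cam,'elbow',fk(o['q'],True)[2])
off=np.r_[(cam-m)[:2],0]
T=np.array([.621,.289,0])-off*.7; print('target',T)
# TCP for foot at target: as at grasp, shifted
base=np.array([.6107,.2987,.0777])+T-np.array([.612,.2935,0])*[1,1,0]
plan([(base+[0,0,.05],rg),(base+[0,0,.004],rg)]); print(base)
sim([(base+[0,0,.05],rg),(base,rg)],o['q'],p,r)
E
```

```text
fkerr [-0.  0. -0.]
tcp in lid [-0.003 -0.003  0.045]
model [0.602 0.241 0.236] cam [0.604 0.243 0.236] elbow [ 0.463 -0.273  0.516]
target [0.62  0.288 0.   ]
t [-63.   25.1  78.1] a [ 0.005  0.001 -0.004] rows>=2.5
t [-41.7  -0.   19.4] a [0. 0. 0.] rows>=1.1
[0.618 0.293 0.078]
[0.618 0.293 0.128] [ 0.4   1.41 -1.08  1.5  -0.1   0.66  0.21] err 0.0000 0.000 n 4 axis [-0. -0.  1.] mouth [0.619 0.288 0.146]
[0.618 0.293 0.078] [ 0.39  1.48 -1.06  1.47 -0.07  0.65  0.25] err 0.0000 0.000 n 2 axis [-0. -0.  1.] mouth [0.619 0.288 0.096]
```

{"name": "apply_moves", "arguments": {
  "deltas": [
    {"tx": -16, "ty": 6, "tz": 20, "ax": 0.001, "ay": 0, "az": -0.001},
    {"tx": -32, "ty": 12, "tz": 39, "ax": 0.002, "ay": 0, "az": -0.002},
    {"tx": -48, "ty": 19, "tz": 59, "ax": 0.004, "ay": 0.001, "az": -0.003},
    {"tx": -63, "ty": 25, "tz": 78, "ax": 0.005, "ay": 0.001, "az": -0.004},
    {"tx": -63, "ty": 25, "tz": 78, "ax": 0.005, "ay": 0.001, "az": -0.004},
    {"tx": -63, "ty": 25, "tz": 78, "ax": 0.005, "ay": 0.001, "az": -0.004},
    {"tx": -63, "ty": 25, "tz": 78, "ax": 0.005, "ay": 0.001, "az": -0.004}
  ]
}}

```text
t: 22.57
ee_pos: [0.6184, 0.2942, 0.13]
eef_rot: [0.541, 0.646, 0.346, -0.412]
force: [0.6, 0.1, -1.5]
grip_width: 0.752
grip_force: 39.4
```

```bash
python3 - <<'E'
from t10 import *
p,r=o['ee_pos'],R.from_quat(o['eef_rot']); print(o['t'],p,o['force'],r.apply(ax_t))
base=np.array([.618,.293,.0777]); plan([(base+[0,0,.006],rg),(base+[0,0,.001],rg)])
E
```

```text
fkerr [-0.  0. -0.]
tcp in lid [-0.003 -0.003  0.045]
22.5667 [0.618 0.294 0.13 ] [ 0.557  0.052 -1.462] [-0.002 -0.002  1.   ]
t [-42.5  -0.7  18.5] a [ 0.    -0.002  0.002] rows>=1.1
t [-4.5 -0.   2.1] a [0. 0. 0.] rows>=0.1
```

{"name": "apply_moves", "arguments": {
  "deltas": [
    {"tx": -14, "ty": 0, "tz": 6, "ax": 0, "ay": 0, "az": 0},
    {"tx": -28, "ty": 0, "tz": 12, "ax": 0, "ay": 0, "az": 0},
    {"tx": -38, "ty": -1, "tz": 17, "ax": 0, "ay": 0, "az": 0},
    {"tx": -42, "ty": -1, "tz": 18, "ax": 0, "ay": -0.002, "az": 0.002},
    {"tx": -42, "ty": -1, "tz": 18, "ax": 0, "ay": -0.002, "az": 0.002},
    {"tx": -42, "ty": -1, "tz": 18, "ax": 0, "ay": -0.002, "az": 0.002}
  ]
}}

```text
t: 23.07
ee_pos: [0.6169, 0.2939, 0.0832]
eef_rot: [0.542, 0.646, 0.345, -0.412]
force: [0.0, 1.2, -1.3]
grip_width: 0.747
grip_force: 39.4
```

{"name": "apply_moves", "arguments": {
  "deltas": [
    {"tx": -2, "ty": 0, "tz": 1, "ax": 0, "ay": 0, "az": 0},
    {"tx": -4, "ty": 0, "tz": 2, "ax": 0, "ay": 0, "az": 0},
    {"tx": -4, "ty": 0, "tz": 2, "ax": 0, "ay": 0, "az": 0},
    {"tx": -4, "ty": 0, "tz": 2, "ax": 0, "ay": 0, "az": 0}
  ]
}}

```text
t: 23.4
ee_pos: [0.617, 0.294, 0.079]
eef_rot: [0.542, 0.647, 0.345, -0.412]
force: [-0.1, -0.3, -1.7]
grip_width: 0.747
grip_force: 39.4
```

```bash
python3 - <<'E'
from t10 import *
p,r=o['ee_pos'],R.from_quat(o['eef_rot']); print(o['t'],p,o['force'],o['moment'],r.apply(ax_t))
E
```

```text
fkerr [-0.  0. -0.]
tcp in lid [-0.003 -0.003  0.045]
23.4 [0.617 0.294 0.079] [-0.105 -0.312 -1.68 ] [-1.18  -0.168  0.04 ] [-0.     0.001  1.   ]
```

{"name": "apply_moves", "arguments": {
  "deltas": [
    {"tx": -1, "ty": 0, "tz": 0.5, "ax": 0, "ay": 0, "az": 0},
    {"tx": -1.5, "ty": 0, "tz": 0.7, "ax": 0, "ay": 0, "az": 0},
    {"tx": -1.5, "ty": 0, "tz": 0.7, "ax": 0, "ay": 0, "az": 0}
  ]
}}

```text
t: 23.65
ee_pos: [0.6171, 0.2942, 0.0778]
eef_rot: [0.541, 0.647, 0.345, -0.412]
force: [-0.3, 0.9, 0.7]
grip_width: 0.751
grip_force: 39.3
```

{"name": "apply_moves", "arguments": {
  "deltas": [
    {"tx": -1, "ty": 0, "tz": 0.5, "ax": 0, "ay": 0, "az": 0},
    {"tx": -1, "ty": 0, "tz": 0.5, "ax": 0, "ay": 0, "az": 0},
    {"tx": -1, "ty": 0, "tz": 0.5, "ax": 0, "ay": 0, "az": 0}
  ]
}}

```text
t: 23.9
ee_pos: [0.617, 0.2946, 0.0776]
eef_rot: [0.541, 0.647, 0.345, -0.412]
force: [-0.7, -1.0, 4.8]
grip_width: 0.748
grip_force: 38.9
```

Seated. Open, then withdraw straight back along the tool.

{"name": "apply_moves", "arguments": {
  "deltas": [
    {"tx": 0.5, "ty": 0, "tz": 0, "ax": 0, "ay": 0, "az": 0},
    {"tx": 0.5, "ty": 0, "tz": 0, "ax": 0, "ay": 0, "az": 0},
    {"tx": 0.5, "ty": 0, "tz": 0, "ax": 0, "ay": 0, "az": 0},
    {"tx": 0.5, "ty": 0, "tz": 0, "ax": 0, "ay": 0, "az": 0},
    {"tx": 0.5, "ty": 0, "tz": 0, "ax": 0, "ay": 0, "az": 0},
    {"tx": 0.5, "ty": 0, "tz": 0, "ax": 0, "ay": 0, "az": 0}
  ],
  "grip": 88
}}

```text
t: 24.4
ee_pos: [0.617, 0.2941, 0.0762]
eef_rot: [0.542, 0.647, 0.345, -0.412]
force: [0.1, 0.3, -0.1]
grip_width: 0.999
grip_force: 0.0
```

{"name": "apply_moves", "arguments": {
  "deltas": [
    {"tx": 0, "ty": 0, "tz": -15, "ax": 0, "ay": 0, "az": 0},
    {"tx": 0, "ty": 0, "tz": -35, "ax": 0, "ay": 0, "az": 0},
    {"tx": 0, "ty": 0, "tz": -60, "ax": 0, "ay": 0, "az": 0},
    {"tx": 0, "ty": 0, "tz": -95, "ax": 0, "ay": 0, "az": 0},
    {"tx": 10, "ty": 0, "tz": -130, "ax": 0, "ay": 0, "az": 0},
    {"tx": 40, "ty": 0, "tz": -160, "ax": 0, "ay": 0, "az": 0},
    {"tx": 70, "ty": 0, "tz": -190, "ax": 0, "ay": 0, "az": 0},
    {"tx": 70, "ty": 0, "tz": -190, "ax": 0, "ay": 0, "az": 0},
    {"tx": 70, "ty": 0, "tz": -190, "ax": 0, "ay": 0, "az": 0}
  ]
}}

```text
t: 25.15
ee_pos: [0.6439, 0.152, 0.2239]
eef_rot: [0.542, 0.647, 0.347, -0.409]
force: [0.2, -0.8, -0.6]
grip_width: 1.001
grip_force: 0.0
```

```bash
python3 - <<'E'
from t10 import *
from rig import camera
print(o['t'],o['q'],o['ee_pos'],o['force'],o['grip_width'],'elbow',fk(o['q'],True)[2])
t=camera('top')[:,:,::-1].copy(); s=camera('side')[:,:,::-1].copy(); cv2.imwrite('pics/top12.png',t); cv2.imwrite('pics/side12.png',s)
# rim: bright grey ring near expected place
e=proj('top',(.620,.288,.096)); print('expected rim px',e)
hsv=cv2.cvtColor(t,cv2.COLOR_BGR2HSV); m=((hsv[:,:,1]<60)&(hsv[:,:,2]>60)).astype(np.uint8)
w=np.zeros_like(m); x,y=e.astype(int); w[y-25:y+25,x-25:x+25]=m[y-25:y+25,x-25:x+25]
c=max(cv2.findContours(w,0,2)[0],key=cv2.contourArea); print(cv2.minEnclosingCircle(c),cv2.boundingRect(c))
# change vs. start in bystander areas (top)
a=cv2.imread('pics/top0.png'); d=cv2.absdiff(a,t).max(2)
for n,(x0,x1,y0,y1) in dict(pink=(178,215,278,318),green=(97,140,205,245),red=(165,207,150,193),jar=(232,268,155,198),glue=(310,340,150,195),offcut=(346,406,160,197),fileA=(228,252,270,375),fileB=(376,396,240,345),mallet=(508,556,245,362)).items(): print(n,(d[y0:y1,x0:x1]>45).mean().round(2))
a=cv2.imread('pics/side0.png'); d=cv2.absdiff(a,s).max(2)
for n,(x0,x1,y0,y1) in dict(offcut=(376,418,256,310),glue=(370,398,203,263),mallet=(215,330,415,440),jar=(348,378,188,228)).items(): print('side',n,(d[y0:y1,x0:x1]>45).mean().round(2))
E
```

```text
fkerr [-0.  0. -0.]
tcp in lid [-0.003 -0.003  0.045]
25.15 [ 0.577  1.278 -1.101  1.394 -0.116  0.977  0.191] [0.644 0.152 0.224] [ 0.174 -0.837 -0.599] 1.0009442086572897 elbow [ 0.442 -0.31   0.509]
expected rim px [180.77  226.942]
((182.44444274902344, 231.55555725097656), 19.574901580810547) (164, 213, 37, 35)
pink 0.0
green 0.0
red 0.0
jar 0.4
glue 0.54
offcut 0.44
fileA 0.0
fileB 0.16
mallet 0.79
side offcut 0.0
side glue 0.0
side mallet 0.21
side jar 0.0
```

```bash
python3 - <<'E'
from h import *
for f in('top0','top12'):
    t=cv2.imread(f'pics/{f}.png'); g=cv2.GaussianBlur(cv2.cvtColor(t,cv2.COLOR_BGR2GRAY),(3,3),0)
    hsv=cv2.cvtColor(t,cv2.COLOR_BGR2HSV); m=((hsv[:,:,1]<60)&(hsv[:,:,2]>130)).astype(np.uint8); w=np.zeros_like(m); w[208:256,158:206]=m[208:256,158:206]
    ys,xs=np.where(w); A=np.c_[2*xs,2*ys,np.ones(len(xs))]
    for _ in range(5):
        s=np.linalg.lstsq(A,xs**2+ys**2,rcond=None)[0]; r=np.sqrt(s[2]+s[0]**2+s[1]**2); k=abs(np.hypot(xs-s[0],ys-s[1])-r)<1.5
        xs,ys=xs[k],ys[k]; A=np.c_[2*xs,2*ys,np.ones(len(xs))]
    print(f,s[:2],r,len(xs),plane('top',s[:2],.096))
for f in('side0','side12'):
    t=cv2.imread(f'pics/{f}.png'); hsv=cv2.cvtColor(t,cv2.COLOR_BGR2HSV); m=((hsv[:,:,1]<60)&(hsv[:,:,2]>60)).astype(np.uint8)[150:210,280:330]
    c=max(cv2.findContours(m,0,2)[0],key=cv2.contourArea); print(f,cv2.boundingRect(c),cv2.minAreaRect(c))
E
```

```text
top0 [177.48268285 230.92240714] 15.325334689951259 132 [0.61111753 0.29437051 0.096     ]
top12 [179.67392657 228.17284526] 15.19650918537419 184 [0.61724697 0.29014117 0.096     ]
side0 (10, 14, 25, 40) ((22.0, 33.5), (39.0, 24.0), 90.0)
side12 (13, 17, 25, 37) ((25.0, 35.0), (36.0, 24.0), 90.0)
```

{"name": "apply_moves", "arguments": {
  "deltas": [
    {"tx": 35, "ty": 0, "tz": -20, "ax": 0, "ay": 0, "az": 0},
    {"tx": 70, "ty": 0, "tz": -40, "ax": 0, "ay": 0, "az": 0},
    {"tx": 100, "ty": 0, "tz": -60, "ax": 0, "ay": 0, "az": 0},
    {"tx": 130, "ty": 0, "tz": -90, "ax": 0, "ay": 0, "az": 0},
    {"tx": 130, "ty": 20, "tz": -120, "ax": 0, "ay": 0, "az": 0},
    {"tx": 130, "ty": 20, "tz": -120, "ax": 0, "ay": 0, "az": 0},
    {"tx": 130, "ty": 20, "tz": -120, "ax": 0, "ay": 0, "az": 0}
  ]
}}

```text
t: 25.83
ee_pos: [0.6725, 0.1034, 0.3875]
eef_rot: [0.543, 0.646, 0.345, -0.411]
force: [-0.5, 0.3, -0.2]
grip_width: 1.002
grip_force: 0.0
```

```bash
python3 - <<'E'
from t3 import *
from rig import camera
print(o['t'],o['ee_pos'],o['force'])
s=camera('side')[:,:,::-1].copy(); t=camera('top')[:,:,::-1].copy(); cv2.imwrite('pics/side13.png',s); cv2.imwrite('pics/top13.png',t)
a=cv2.imread('pics/side8.png'); d=cv2.absdiff(a,s).max(2); print('lid area diff',(d[255:395,280:345]>45).mean())
i=s.astype(int); m=((i[:,:,2]<125)&(i[:,:,2]-i[:,:,0]>18)).astype(np.uint8); w=np.zeros_like(m); w[255:391,280:345]=m[255:391,280:345]
c=max(cv2.findContours(w,0,2)[0],key=cv2.contourArea); print(cv2.approxPolyDP(cv2.convexHull(c),3,True)[:,0].tolist())
a=cv2.imread('pics/side0.png'); d=cv2.absdiff(a,s).max(2)
for n,(x0,x1,y0,y1) in dict(mallethead=(338,358,398,425),mallethandle=(215,320,415,438),fileB=(228,318,298,316)).items(): print(n,(d[y0:y1,x0:x1]>45).mean().round(2))
E
```

```text
fkerr [-0.  0. -0.]
tcp in lid [-0.003 -0.003  0.045]
25.8333 [0.673 0.103 0.387] [-0.517  0.32  -0.204]
lid area diff 0.09
[[327, 255], [344, 280], [344, 390], [286, 390], [280, 255]]
mallethead 0.64
mallethandle 0.13
fileB 0.28
```

```bash
python3 - <<'E'
from h import *
for cam,T in(('side',dict(mallethead=(330,365,392,430),mallet=(215,330,410,442),fileB=(228,318,296,318))),('top',dict(mallet=(515,540,300,365),malhead=(505,556,245,272),fileB=(376,396,280,345),fileA=(228,252,270,375),offcut=(346,406,160,197)))):
    a=cv2.imread(f'pics/{cam}0.png',0)
    for f in('8','13'):
        b=cv2.imread(f'pics/{cam}{f}.png',0)
        for n,(x0,x1,y0,y1) in T.items():
            r=cv2.matchTemplate(b[y0-8:y1+8,x0-8:x1+8],a[y0:y1,x0:x1],cv2.TM_CCOEFF_NORMED); _,v,_,l=cv2.minMaxLoc(r); print(cam,f,n,round(v,2),(l[0]-8,l[1]-8))
E
```

```text
side 8 mallethead 0.99 (0, 0)
side 8 mallet 0.86 (0, 0)
side 8 fileB 0.55 (0, 0)
side 13 mallethead 0.41 (8, 8)
side 13 mallet 0.83 (0, 0)
side 13 fileB 0.46 (0, 0)
top 8 mallet 0.3 (0, -8)
top 8 malhead 0.96 (0, 0)
top 8 fileB 1.0 (0, 0)
top 8 fileA 1.0 (0, 0)
top 8 offcut 1.0 (0, 0)
top 13 mallet 0.13 (0, 5)
top 13 malhead 0.49 (-8, 3)
top 13 fileB 0.91 (0, 0)
top 13 fileA 1.0 (0, 0)
top 13 offcut 1.0 (0, 0)
```

```bash
python3 - <<'E'
from h import *
from rig import workorder
a,b=[cv2.imread(f'pics/side{k}.png',0) for k in(8,13)]
ok=True
for x0,x1,y0,y1 in((285,345,255,395),(290,345,310,395)):
    r=cv2.matchTemplate(b[y0-6:y1+6,x0-6:x1+6],a[y0:y1,x0:x1],cv2.TM_CCOEFF_NORMED); _,v,_,l=cv2.minMaxLoc(r); print(v,l); ok&=abs(l[0]-6)<=1 and abs(l[1]-6)<=1 and v>.5
if ok: print(workorder.finish_job())
E
```

```text
0.8713152408599854 (6, 6)
0.8704444766044617 (6, 6)
the job is handed in; nothing more can be done
None
```

Job handed in at about 26 s: the lid leans at about 62° against the stack with its handle side outward, all five knobs are in the box, and the empty tin stands upright about 4 mm off the board's centre. The bystanders I could see hadn't moved; the arm hid the mallet in the last pictures, though it was in place after the lid was set.

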